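Wind the bench press open to its stop and unload the carrier

TASK

Wind the red handwheel of the blue bench press up (anticlockwise seen from above), letting your hand follow it as it rises, until you feel the screw come up snug against its top stop, and leave it there; it is delicate, so push it no harder than about 15 N in any direction, also at the stop. Then draw the carrier by its orange grip straight out from under the press towards the front, without dragging it against the press nose, and set it down gently, flat, in the blue tray. Leave the other things on the bench where they are.

Things in the scene. Friction and masses are not known exactly. Their poses are not given: they have to be found in the camera images.
- hub (a point): Centre of the red handwheel, on the vertical screw axis, mid-thickness of the rim. Rim: circle of radius 45 mm, bar 10 mm thick; the hub boss and nut rise 16 mm above this point. Wheel and screw rise 12 mm per full anticlockwise turn (from above), need about 3 N at the rim and stay where left. Starts about 1.1 to 1.7 turns below its top stop. Nothing stands above the wheel.
- handle: Black upright turning handle on the wheel's rim: cylinder 16 mm across, 22 mm tall, spinning freely on its own vertical pin 45 mm from the wheel axis. Origin at the centre of its underside, 8 mm above hub height (3 mm above the rim's top); z up. It goes round and up with the wheel, so it can be pinched from above (light grip) and carried round in a rising circle without regrasping.
- stop (a point): Where the wheel's centre (point hub) will be when the screw is against its top stop: a point in the air on the screw axis, carried by the brass bush. Height and wheel angle there differ each time. Readings are good to about 1 mm only, and 1 mm of rise is 0.5 rad of turn, so the rigid stop has to be felt.
- rest (a point): Where point stop lies while nothing loads the screw: a point fixed in the head, axes as those of stop when unloaded. The brass bush sits on stiff spring washers: a push of 20 N up or down on wheel or handle shifts stop 0.8 mm from here; 0.9 N m of turning torque on the screw (20 N at the handle) twists it 0.02 rad. Squeezing the handle does not count.
- press: Blue bench press, fixed: base plate 12 mm thick, 130 mm wide, from 165 mm in front of the screw axis to 105 mm behind; column behind; head arm and brass bush at 95 to 153 mm height, reaching 22 mm in front of the axis. Origin on the screw axis at table level, -x to the press's front, z up. Two rails 7 mm high, 64 mm apart, from 60 mm in front to 40 mm behind the axis, guide the carrier.
- carrier: Loose carrier on the press base: plate 170 x 56 x 10 mm, origin at the centre of its underside, -x end to the press's front, z up. At x = +50 mm a black square well (48 mm outside, 36 inside, top at z = 40 mm) around the press nose. At x = -70 mm an orange upright grip 30 (x) x 16 (y) mm, top at z = 60 mm. 0.2 to 0.35 kg. Drawn 50 mm or more to the front it is clear to lift.
- tray: Blue open tray, fixed to the bench, 240 x 125 x 24 mm (x, y, z) outside, walls and floor 4 mm; origin at the centre of its underside, z up. To the left or right of the press. The carrier fits in it lengthwise, either way round.
- spindle: Steel screw under the wheel. Origin on the axis, 166 mm below the hub point. At its lower end the press nose, an aluminium cylinder 22 mm across, lower face 35 mm above this origin; it stands inside the carrier's well at the start, and is clear above the well when the screw is at its stop.
- tester: Orange and black insulation tester, 190 x 110 x 50 mm, loose bystander, origin at the centre of its underside; on the side where the tray is not.
- spool: Spool of solder wire, 52 mm across, 38 mm tall, loose bystander, origin at the centre of its underside.
- battery: Small black and red block battery, 26 x 48 x 17 mm, loose bystander, origin at the centre of its underside.
- contactor: Grey switch block, 45 x 75 x 67 mm, loose bystander, origin at the centre of its underside.
- screwdriver: Yellow-handled screwdriver lying on the bench, loose bystander.
Not all that is in view belongs to the job. Of the things that look like the carrier, the largest one is meant.

How it is judged:
By the outcome, as a careful person would: the job done as asked, in the order asked, and still so for the second after the job is handed in, with the robot touching nothing.
It also fails if it takes over 72 s, if anything falls off the work surface, if the arm or the gripper's body presses on something with over 40 N, if the wrist force passes 120 N, or if a joint passes its speed limit or range.

ROBOT

A 6-joint arm with a two-finger parallel gripper is mounted at the origin on the work surface. World frame = base frame: x ahead of the robot, y to its left, z up, the work surface at z = 0. Lengths are in m, angles in rad, forces in N, time in s.
With the tool pointing down it reaches from about 0.325 to 0.775 m from the base axis. Payload 5.5 kg.
Tool frame: the origin (TCP) lies at the very end of the fingers, on their centre line; the grasp point (between the pads) lies 19 mm behind it (grip_depth is the z of the grasp point in the tool frame, in m); z points along the fingers, y is the direction in which the jaws open and shut (so a half turn about z gives the same grasp; the last joint's range is limited). The gripper opens to 88 mm and grips with 3 to 60 N. Pads are 20 mm wide; open, the fingers measure 115 mm over their backs; the gripper's body (75 mm by 178 mm) begins 61 mm behind the grasp point.
Start: joints at [1.221, 0.091, 1.231, -0, 1.82, -0.057], TCP at [0.173, 0.574, 0.223] pointing down, gripper open.
Joint ranges: [-2.87, 2.87], [-0.86, 2.18], [0.17, 2.46], [-1.51, 4.65], [0.06, 2.69], [-2.65, 2.65]. Speed limits (rad/s): [2.57, 2.57, 3.01, 3.14, 3.14, 3.14].

INTERFACE

Orientations are given as a unit quaternion [x, y, z, w].
In Python, from station import get_obs, snapshot, get_calibration, job_done, grip_depth gives the robot as it stands. The module is installed in compiled form; this text tells all that it offers.
- The arm moves only by the shell command python3 -m pendant 'ROWS' [FORCE]. ROWS is JSON, a list of rows, each a list of 3 entries, a list of its own where there are three numbers: the gripper command: -1 is shut, 1 is fully open, values between are in proportion, then the shift along the world's x, y, z in m, then the turn, a rotation vector about the world's x, y, z in degrees. A call has 1 to 8 rows; each row shifts and turns the commanded pose from where the row before left it; what a row does not reach is not made up. A row lasts 1/12 s, in which the tool goes at most 41.7 mm and 7.16 degrees, less where a joint would pass 70% of its speed; a pose out of reach is approached as far as the arm can. A call is refused whole if a number of a shift passes 0.0417 or a number of a turn 7.16, either way. A call with a gripper value outside its range is refused whole. The fingers move at their own pace and stop on an object; FORCE is the grip in N (left out, the last holds). Time passes only in rows, so rows that do not move let the fingers close. It gives the time, the measured TCP pose, the force and the opening at its end, in the units of the state.
- get_obs(): the state, without advancing time (a new reading comes with each control period).
- snapshot(name): name is "scene" or "top" or "wrist"; returns the picture (420x560x3 uint8, red, green, blue); there is no depth.
- get_calibration(name): a dict with "mtx" (3x3 intrinsics, pixels), "eye" and "attitude" of the camera in the world; the wrist camera has in their place "hand_eye" (4x4, takes a point from camera to tool coordinates, whose origin is the TCP and whose axes are the flange's). Camera axes: x right, y up, looking along -z (the intrinsics and any distortion apply to the point x, -y, -z); pixel columns grow to the right and rows downward; lengths in m; the calibration is good to about 2 mm. A picture is of the moment at which its call begins: read the wrist's pose just before it. get_calibration takes no time and is no camera call.
- job_done(): hands the job in, once; it reports no verdict.
The state is a dict: "time": time; "joints": joint angles; "qd": joint speeds; "joint_efforts": joint torques, N m; "eef_pos": TCP position; "eef_rot": TCP orientation; "contact_force": force on the tool from outside, world axes, zero at the start; "moment": the same for the moment, N m; "finger_gap": finger opening in m.
Only numpy, scipy, OpenCV 4.12 (cv2) and the standard library are available. Lean on these libraries where they do the work, as an engineer would, in place of code of your own. Each camera call takes 0.05 s, during which the arm holds its last target. There are 200 camera calls.

## Working session

There is one attempt and no reset: what is moved stays moved. The work goes in short steps, Python scripts to look and compute and a shell command to move; the robot and the scene stay as the last step left them, time stands still between calls to the robot, and variables do not carry over. Pictures are saved under pics/ and viewed, about 8 in all and at most 12, crops included, and the job is handed in when it is done.

```bash
mkdir -p pics
python3 - <<'E'
from station import *
import cv2,numpy as np
for n in ("scene","top"):
    cv2.imwrite(f"pics/{n}0.png",snapshot(n)[:,:,::-1])
np.set_printoptions(precision=4,suppress=True)
for n in ("scene","top","wrist"):print(n,get_calibration(n))
print(get_obs(),grip_depth)
E
```

```text
scene {'mtx': array([[381.5581,   0.    , 271.4892],
       [  0.    , 381.5581, 201.8993],
       [  0.    ,   0.    ,   1.    ]]), 'eye': array([ 0.9175, -0.2737,  0.8687]), 'attitude': array([0.2524, 0.137 , 0.4345, 0.8536])}
top {'mtx': array([[419.6392,   0.    , 276.0906],
       [  0.    , 419.6392, 208.4516],
       [  0.    ,   0.    ,   1.    ]]), 'eye': array([ 0.3965, -0.0121,  1.2956]), 'attitude': array([-0.0409,  0.0324,  0.7143, -0.6979])}
wrist {'mtx': array([[292.4805,   0.    , 280.3008],
       [  0.    , 292.4805, 212.565 ],
       [  0.    ,   0.    ,   1.    ]]), 'hand_eye': array([[-0.0012,  0.9538,  0.3004,  0.0816],
       [ 1.    ,  0.0013,  0.0001, -0.0003],
       [-0.0003,  0.3004, -0.9538, -0.1613],
       [ 0.    ,  0.    ,  0.    ,  1.    ]])}
{'time': 0.1, 'joints': array([ 1.2213,  0.0918,  1.2317,  0.    ,  1.8198, -0.0567]), 'qd': array([-0.    , -0.0015, -0.0039,  0.0007,  0.0018, -0.0008]), 'joint_efforts': array([  0.0025, -44.786 , -40.757 ,   0.0701,   0.0283,  -0.0001]), 'eef_pos': array([0.1731, 0.5742, 0.2216]), 'eef_rot': array([ 0.1459,  0.9893, -0.0008, -0.0002]), 'contact_force': array([-0.6023,  0.0367, -0.1683]), 'moment': array([-0.0419, -0.0568,  0.0284]), 'finger_gap': 0.08804014741773572} -0.0187
```

View pics/scene0.png

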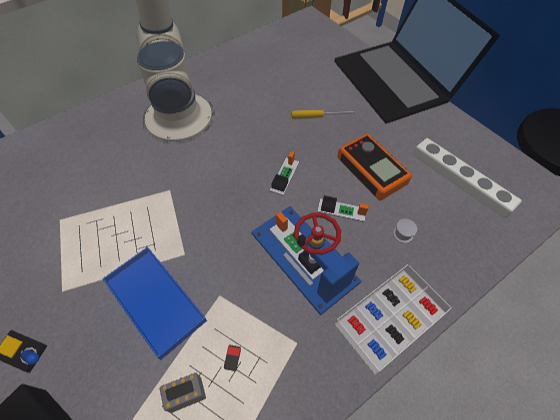

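View pics/top0.png

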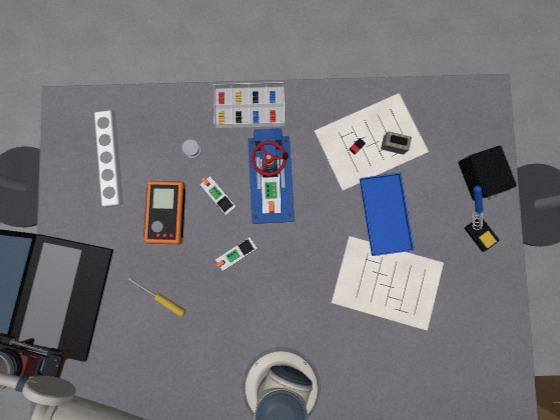

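The top view shows the press at (270,180) with its red wheel at (268,158), the black handle at about (285,155), and the tray at (387,215). Three things could be taken for the carrier: the one in the press at (270,195) with its orange grip at (271,207), the loose one at (217,195), and the loose one at (237,254). The one in the press is the largest. I'll check that in a crop.

```bash
cat > h.py <<'E'
from station import *
import cv2,numpy as np
from scipy.spatial.transform import Rotation as R
np.set_printoptions(precision=4,suppress=True)
def pose(n,o=None):
    c=get_calibration(n)
    if n!="wrist": return c["mtx"],np.array(c["eye"]),R.from_quat(c["attitude"]).as_matrix()
    o=o or get_obs(); T=np.array(c["hand_eye"]); A=R.from_quat(o["eef_rot"]).as_matrix()
    return c["mtx"],o["eef_pos"]+A@T[:3,3],A@T[:3,:3]
def ray(n,uv,P=None):
    K,e,A=P or pose(n); d=np.linalg.inv(K)@[uv[0],uv[1],1]; d=A@(d*[1,-1,-1]); return e,d/np.linalg.norm(d)
def onz(n,uv,z,P=None):
    e,d=ray(n,uv,P); return e+d*(z-e[2])/d[2]
def tri(rs):
    S=sum(np.eye(3)-np.outer(d,d) for e,d in rs); b=sum((np.eye(3)-np.outer(d,d))@e for e,d in rs); return np.linalg.solve(S,b)
def proj(n,p,P=None):
    K,e,A=P or pose(n); q=A.T@(np.asarray(p)-e)*[1,-1,-1]; q=K@q; return q[:2]/q[2]
E
python3 - <<'E'
from h import *
t=cv2.imread("pics/top0.png");s=cv2.imread("pics/scene0.png")
a=cv2.resize(t[120:230,235:310],None,fx=5,fy=5,interpolation=cv2.INTER_CUBIC)
b=cv2.resize(s[200:315,245:365],None,fx=3.4,fy=4.78,interpolation=cv2.INTER_CUBIC)[:550]
b=cv2.resize(s[200:310,245:365],(408,550),interpolation=cv2.INTER_CUBIC)
cv2.imwrite("pics/crop1.png",np.hstack([a,b]))
# base plate (blue) / tray / red wheel masks, top view
hsv=cv2.cvtColor(t,cv2.COLOR_BGR2HSV)
m=cv2.inRange(hsv,(105,120,40),(125,255,255))
for c in cv2.findContours(m,0,2)[0]:
    if cv2.contourArea(c)>200: print("blue",cv2.contourArea(c),cv2.minAreaRect(c),cv2.boxPoints(cv2.minAreaRect(c)).tolist())
for n,im in(("top",t),("scene",s)):
    h=cv2.cvtColor(im,cv2.COLOR_BGR2HSV)
    m=cv2.inRange(h,(0,150,60),(6,255,255))|cv2.inRange(h,(174,150,60),(180,255,255))
    for c in cv2.findContours(m,0,2)[0]:
        if cv2.contourArea(c)>300: print(n,"red",cv2.contourArea(c),cv2.fitEllipse(cv2.convexHull(c)))
E
```

```text
blue 3214.5 ((386.2432556152344, 213.95945739746094), (79.5691146850586, 42.57933807373047), 80.53767395019531) [[358.70269775390625, 178.21621704101562], [400.70269775390625, 171.21621704101562], [413.7838134765625, 249.70269775390625], [371.7838134765625, 256.70269775390625]]
blue 3601.5 ((270.1600036621094, 175.3800048828125), (93.30056762695312, 41.43610382080078), 86.8201675415039) [[246.8861541748047, 129.95077514648438], [288.2584533691406, 127.65231323242188], [293.433837890625, 220.80923461914062], [252.06155395507812, 223.10769653320312]]
top red 491.5 ((268.2644958496094, 157.93836975097656), (34.32957458496094, 34.81621170043945), 14.532214164733887)
scene red 812.5 ((317.2441711425781, 232.94288635253906), (40.63112258911133, 47.14448165893555), 99.15756225585938)
```

View pics/crop1.png

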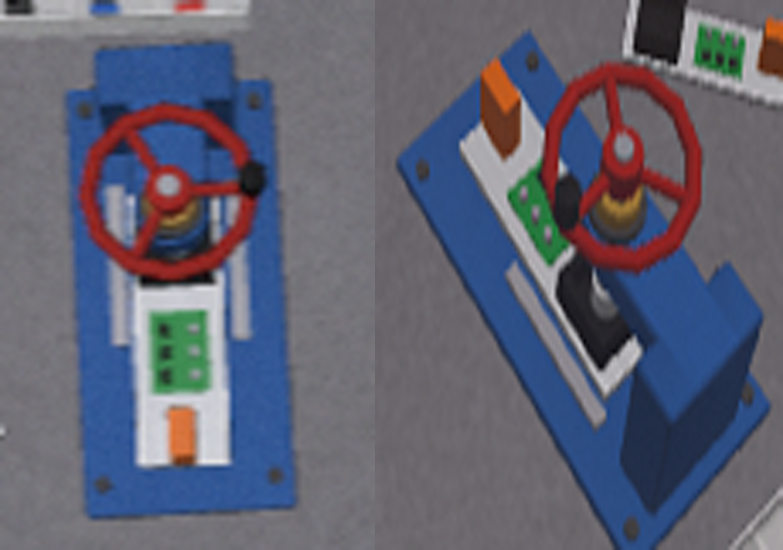

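The crop confirms it. The carrier in the press has its well around the nose. In the top image the handle is at about (285.2,156); in the scene image it is at about (301.5,240.6). The orange grip's top is at top-image (271,206).

Run:
```python
from h import *
hub=tri([ray("top",(268.3,157.9)),ray("scene",(317.2,232.9))]); print("hub",hub)
hd=tri([ray("top",(285.2,156)),ray("scene",(301.5,240.6))]); print("handle mid",hd, hd-hub)
print("tray corners",[onz("top",p,0.024)for p in [[358.7,178.2],[400.7,171.2],[413.8,249.7],[371.8,256.7]]])
# base plate front corners (crop 88,517),(296,507); back (67,93),(270,80)
f=lambda x,y:(x/5+235-.4,y/5+120-.4)
for p in [(88,517),(296,507),(270,80),(67,93)]: print("base",onz("top",f(*p),0.012))
for p in [(137,465),(231,463)]: print("carrier front",onz("top",f(*p),0.022))
for p in [(168,408),(193,408),(193,430)]: print("grip",onz("top",f(*p),0.072))
for n,p in (("tester",(165,212)),("spool",(191,148)),("decoy1",(217,195)),("decoy2",(237,254)),("contactor",(396,142)),("battery",(357,146))): print(n,onz("top",p,0.03))
```

```text
hub [0.6548 0.0195 0.1656]
handle mid [ 0.6556 -0.0257  0.1829] [ 0.0008 -0.0451  0.0173]
tray corners [array([ 0.6161, -0.2532,  0.024 ]), array([ 0.6346, -0.3824,  0.024 ]), array([ 0.3947, -0.4088,  0.024 ]), array([ 0.3766, -0.2821,  0.024 ])]
base [0.4872 0.0762 0.012 ]
base [ 0.4904 -0.0514  0.012 ]
base [ 0.7586 -0.0424  0.012 ]
base [0.7536 0.085  0.012 ]
carrier front [0.5176 0.0451 0.022 ]
carrier front [ 0.5175 -0.0122  0.022 ]
grip [0.546 0.024 0.072]
grip [0.5457 0.0093 0.072 ]
grip [0.5327 0.0096 0.072 ]
tester [0.5257 0.3397 0.03  ]
spool [0.7223 0.2601 0.03  ]
decoy1 [0.574  0.1809 0.03  ]
decoy2 [0.3938 0.1222 0.03  ]
contactor [ 0.7248 -0.3711  0.03  ]
battery [ 0.7153 -0.2511  0.03  ]
```

Hub is about (0.655, 0.019, 0.166) and the handle lies to its -y side. The press yaw is about 2°. Next I'll move above the wheel with the jaws turned to world x.

```bash
python3 -m pendant '[[0,[0.02,-0.0243,0.003],[0,0,-3]],[0,[0.02,-0.0243,0.003],[0,0,-3]],[0,[0.02,-0.0243,0.003],[0,0,-3]],[0,[0.02,-0.0243,0.003],[0,0,-3]],[0,[0.02,-0.0243,0.003],[0,0,-3]],[0,[0.02,-0.0243,0.003],[0,0,-3]],[0,[0.02,-0.0243,0.003],[0,0,-3]],[0,[0.02,-0.0243,0.003],[0,0,-3]]]' 10
python3 -m pendant '[[0,[0.02,-0.0243,0.003],[0,0,-3]],[0,[0.02,-0.0243,0.003],[0,0,-3]],[0,[0.02,-0.0243,0.003],[0,0,-3]],[0,[0.02,-0.0243,0.003],[0,0,-3]],[0,[0.02,-0.0243,0.003],[0,0,-3]],[0,[0.02,-0.0243,0.003],[0,0,-3]],[0,[0.02,-0.0243,0.003],[0,0,-3]],[0,[0.02,-0.0243,0.003],[0,0,-3]]]'
python3 -m pendant '[[0,[0.02,-0.0243,0.003],[0,0,-3]],[0,[0.02,-0.0243,0.003],[0,0,-3]],[0,[0.02,-0.0243,0.003],[0,0,-3]],[0,[0.02,-0.0243,0.003],[0,0,-3]],[0,[0.02,-0.0243,0.003],[0,0,-3]],[0,[0.02,-0.0243,0.003],[0,0,-3]],[0,[0.02,-0.0243,0.003],[0,0,-3]],[0,[0.01,-0.012,0.001],[0,0,-2]],[0,[0,0,0],[0,0,0]]]' || python3 -m pendant '[[0,[0.02,-0.0243,0.003],[0,0,-3]],[0,[0.02,-0.0243,0.003],[0,0,-3]],[0,[0.02,-0.0243,0.003],[0,0,-3]],[0,[0.02,-0.0243,0.003],[0,0,-3]],[0,[0.02,-0.0243,0.003],[0,0,-3]],[0,[0.02,-0.0243,0.003],[0,0,-3]],[0,[0.02,-0.0243,0.003],[0,0,-3]],[0,[0.01,-0.012,0.001],[0,0,-2]]]'
python3 -m pendant '[[0,[0,0,0],[0,0,0]],[0,[0,0,0],[0,0,0]]]'
python3 - <<'E'
from h import *
o=get_obs(); im=snapshot("wrist")[:,:,::-1].copy(); np.save("w1.npy",dict(o),allow_pickle=True); cv2.imwrite("pics/w1.png",im)
print(o["time"],o["eef_pos"],R.from_quat(o["eef_rot"]).as_matrix(),o["contact_force"],o["joints"])
E
```

```text
time: 0.77
eef_pos: [0.3338, 0.3787, 0.2463]
eef_rot: [0.35, 0.937, -0.0, -0.0]
contact_force: [0.1, 0.2, -0.0]
finger_gap: 0.044
time: 1.43
eef_pos: [0.4938, 0.1842, 0.2703]
eef_rot: [0.537, 0.844, -0.0, -0.0]
contact_force: [0.1, 1.0, -0.3]
finger_gap: 0.0439
time: 2.1
eef_pos: [0.6446, 0.0005, 0.2914]
eef_rot: [0.695, 0.719, -0.001, -0.0]
contact_force: [0.2, -0.3, 0.0]
finger_gap: 0.0436
time: 2.27
eef_pos: [0.6432, 0.0031, 0.2914]
eef_rot: [0.693, 0.721, -0.001, -0.001]
contact_force: [-0.3, 0.4, 0.4]
finger_gap: 0.0439
2.2667 [0.6432 0.0031 0.2914] [[-0.0385  0.9993 -0.0021]
 [ 0.9993  0.0385  0.0004]
 [ 0.0005 -0.0021 -1.    ]] [-0.2812  0.3858  0.3632] [-0.0482  0.2425  0.9398  0.0004  1.9614 -0.0866]$: bad value
```

View pics/w1.png

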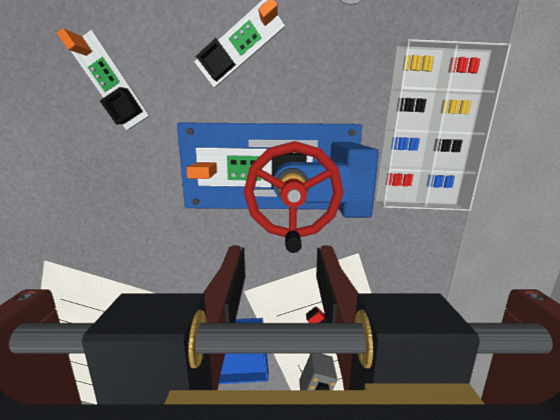

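The wrist view shows the wheel hub at about (294,196), with the handle's top and base at about (293,238). The press base lies behind them, and both decoys are at the top left. Now I'll measure them in this view.

Run:
```python
from h import *
o=np.load("w1.npy",allow_pickle=True).item(); im=cv2.imread("pics/w1.png"); P=pose("wrist",o)
h=cv2.cvtColor(im,cv2.COLOR_BGR2HSV)
m=cv2.inRange(h,(0,150,60),(6,255,255))|cv2.inRange(h,(174,150,60),(180,255,255))
c=max([c for c in cv2.findContours(m,0,2)[0]],key=cv2.contourArea); el=cv2.fitEllipse(cv2.convexHull(c)); print(el,cv2.boundingRect(c))
for z in(.160,.163,.166,.169):
    q=onz("wrist",el[0],z,P); e,_=ray("wrist",el[0],P); print(z,q, "R", el[1][0]/2*abs(np.linalg.norm(q-e))/P[0][0,0], el[1][1]/2*np.linalg.norm(q-e)/P[0][0,0])
print("tri hub",tri([ray("top",(268.3,157.9)),ray("scene",(317.2,232.9)),ray("wrist",el[0],P)]))
# handle: dark blob in window
w=h[225:256,275:312]; d=((w[:,:,2]<60)*255).astype(np.uint8)
c=max(cv2.findContours(d,0,2)[0],key=cv2.contourArea); x,y,ww,hh=cv2.boundingRect(c); print("handle bbox",x+275,y+225,ww,hh)
cx=x+275+(ww-1)/2
for top,z in ((y+225,.196),): print()
for hubz in (.163,.166): 
  print("handle lower edge at bottom(z+8):",onz("wrist",(cx,y+225+hh-.5),hubz+.03,P),"upper",onz("wrist",(cx,y+225-.5),hubz+.008,P))
big=cv2.resize(im[130:260,230:360],None,fx=4,fy=4,interpolation=cv2.INTER_CUBIC); cv2.imwrite("pics/w1c.png",big)
```

```text
((293.070556640625, 189.5603485107422), (95.05545806884766, 98.02681732177734), 79.7186279296875) (244, 142, 99, 95)
0.16 [0.6566 0.0186 0.16  ] R 0.04884942705236771 0.050376421924847696
0.163 [0.6565 0.0192 0.163 ] R 0.0483488470252179 0.0498601941576762
0.166 [0.6563 0.0199 0.166 ] R 0.04784826699806808 0.0493439663905047
0.169 [0.6561 0.0206 0.169 ] R 0.04734768697091826 0.0488277386233332
tri hub [0.6553 0.0196 0.1656]
handle bbox 285 231 16 22

handle lower edge at bottom(z+8): [ 0.6575 -0.0365  0.193 ] upper [ 0.6576 -0.022   0.171 ]
handle lower edge at bottom(z+8): [ 0.6573 -0.0351  0.196 ] upper [ 0.6574 -0.0209  0.174 ]
```

View pics/w1c.png

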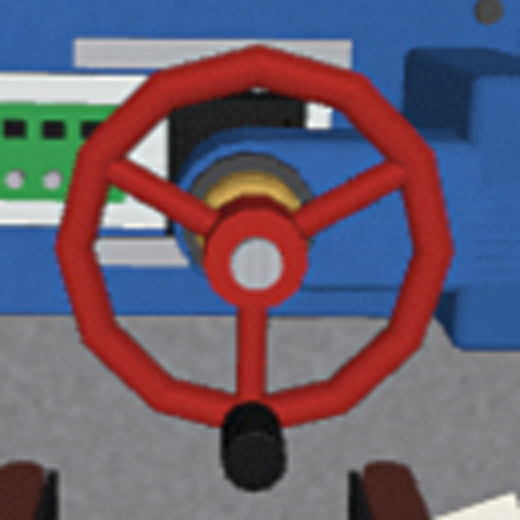

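The crop shows the handle on the spoke pointing to -y, leaning slightly to +x, so phi is about -88.5°. The wheel is a 12-sided ring with its nut at crop (257,262). I'll descend onto the handle with the tips just above the rim, and then close gently.

```bash
python3 -m pendant '[[0,[0.0068,-0.0153,-0.01],[0,0,0]],[0,[0.007,-0.0153,-0.02],[0,0,0]],[0,[0,0,-0.03],[0,0,0]],[0,[0,0,-0.025],[0,0,0]],[0,[0,0,-0.016],[0,0,0]],[0,[0,0,-0.009],[0,0,0]],[0,[0,0,-0.004],[0,0,0]],[0,[0,0,0],[0,0,0]]]' 8
python3 -m pendant '[[-0.3,[0,0,0],[0,0,0]],[-0.5,[0,0,0],[0,0,0]],[-0.6,[0,0,0],[0,0,0]],[-0.8,[0,0,0],[0,0,0]],[-0.8,[0,0,0],[0,0,0]]]' 8
python3 - <<'E'
from h import *
o=get_obs(); print(o["eef_pos"],o["contact_force"],o["moment"],o["finger_gap"]); cv2.imwrite("pics/w2.png",snapshot("wrist")[:,:,::-1])
o=get_obs(); print(o["eef_pos"],o["contact_force"],o["moment"],o["finger_gap"])
# nut-top check of hub from first wrist view
q=np.load("w1.npy",allow_pickle=True).item(); print(onz("wrist",(294.2,195.4),.182,pose("wrist",q)))
E
```

```text
time: 2.98
eef_pos: [0.6566, -0.0267, 0.1781]
eef_rot: [0.693, 0.721, -0.0, -0.0]
contact_force: [-0.7, 0.2, 0.6]
finger_gap: 0.0438
time: 3.4
eef_pos: [0.657, -0.0271, 0.1794]
eef_rot: [0.693, 0.721, 0.0, 0.0]
contact_force: [-1.8, -0.1, 3.6]
finger_gap: 0.0144
[ 0.657  -0.0271  0.1794] [-1.772  -0.0606  3.5774] [-0.1555  0.4311  0.0318] 0.014359590209967125
[ 0.6569 -0.0271  0.1794] [-1.906  -0.7072  2.2992] [-0.0985  0.3328 -0.0334] 0.014302560301363437
[0.6568 0.0179 0.182 ]
```

View pics/w2.png

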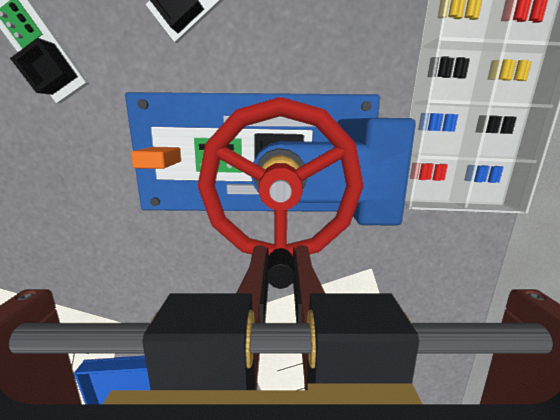

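The handle is pinched, with a gap of 14.4 mm, and I feel a small upward push of 2–3 N. Next I'll work out a table of circle steps.

```bash
python3 -m pendant '[[-0.8,[0,0,0.0015],[0,0,0]],[-0.8,[0,0,0],[0,0,0]]]'
python3 - <<'E'
import numpy as np
for s in range(0,360,10):
    a,b=np.radians([-88.5+s,-78.5+s]); print(s,np.round(.045*np.array([np.cos(b)-np.cos(a),np.sin(b)-np.sin(a)]),4),end=" ; ")
E
```

```text
time: 3.62
eef_pos: [0.6569, -0.0271, 0.1796]
eef_rot: [0.693, 0.721, -0.0, -0.0]
contact_force: [-1.3, -0.4, 0.4]
finger_gap: 0.0147
0 [0.0078 0.0009] ; 10 [0.0075 0.0022] ; 20 [0.007  0.0035] ; 30 [0.0063 0.0047] ; 40 [0.0054 0.0057] ; 50 [0.0043 0.0065] ; 60 [0.0031 0.0072] ; 70 [0.0018 0.0076] ; 80 [0.0005 0.0078] ; 90 [-0.0009  0.0078] ; 100 [-0.0022  0.0075] ; 110 [-0.0035  0.007 ] ; 120 [-0.0047  0.0063] ; 130 [-0.0057  0.0054] ; 140 [-0.0065  0.0043] ; 150 [-0.0072  0.0031] ; 160 [-0.0076  0.0018] ; 170 [-0.0078  0.0005] ; 180 [-0.0078 -0.0009] ; 190 [-0.0075 -0.0022] ; 200 [-0.007  -0.0035] ; 210 [-0.0063 -0.0047] ; 220 [-0.0054 -0.0057] ; 230 [-0.0043 -0.0065] ; 240 [-0.0031 -0.0072] ; 250 [-0.0018 -0.0076] ; 260 [-0.0005 -0.0078] ; 270 [ 0.0009 -0.0078] ; 280 [ 0.0022 -0.0075] ; 290 [ 0.0035 -0.007 ] ; 300 [ 0.0047 -0.0063] ; 310 [ 0.0057 -0.0054] ; 320 [ 0.0065 -0.0043] ; 330 [ 0.0072 -0.0031] ; 340 [ 0.0076 -0.0018] ; 350 [ 0.0078 -0.0005] ;
```

```bash
cat > chk.py <<'E'
import sys
from station import get_obs
import numpy as np
o=get_obs(); f=np.linalg.norm(o["contact_force"]); sys.exit(f>float(sys.argv[1]))
E
python3 -m pendant '[[-0.8,[0.0039,0.0005,0.0002],[0,0,0]],[-0.8,[0.0039,0.0004,0.0001],[0,0,0]]]' && python3 chk.py 9 && python3 -m pendant '[[-0.8,[0.0038,0.0011,0.0002],[0,0,0]],[-0.8,[0.0037,0.0011,0.0001],[0,0,0]]]' && python3 chk.py 9 && python3 -m pendant '[[-0.8,[0.007,0.0035,0.0003],[0,0,0]]]' && python3 chk.py 9 && python3 -m pendant '[[-0.8,[0.0063,0.0047,0.0003],[0,0,0]]]'
```

```text
time: 3.78
eef_pos: [0.6644, -0.0262, 0.1799]
eef_rot: [0.693, 0.721, -0.001, -0.001]
contact_force: [-2.3, 1.0, -1.0]
finger_gap: 0.0146False
```

```bash
sed -i 's/sys.exit(f>float(sys.argv\[1\]))/sys.exit(int(f>float(sys.argv[1])))/' chk.py
python3 -m pendant '[[-0.8,[0.0038,0.0011,0.0002],[0,0,0]],[-0.8,[0.0037,0.0011,0.0001],[0,0,0]]]' && python3 chk.py 9 && python3 -m pendant '[[-0.8,[0.007,0.0035,0.0003],[0,0,0]]]' && python3 chk.py 9 && python3 -m pendant '[[-0.8,[0.0063,0.0047,0.0003],[0,0,0]]]' && python3 chk.py 9 && python3 -m pendant '[[-0.8,[0.0054,0.0057,0.0003],[0,0,0]]]' && python3 chk.py 9 && python3 -m pendant '[[-0.8,[0.0043,0.0065,0.0004],[0,0,0]]]'
```

```text
time: 3.95
eef_pos: [0.6724, -0.0238, 0.1803]
eef_rot: [0.693, 0.721, -0.0, -0.001]
contact_force: [-3.9, -0.2, -1.9]
finger_gap: 0.015
time: 4.03
eef_pos: [0.6791, -0.0204, 0.1807]
eef_rot: [0.693, 0.721, -0.001, -0.001]
contact_force: [-4.3, 1.0, -1.2]
finger_gap: 0.0147
time: 4.12
eef_pos: [0.6857, -0.0154, 0.181]
eef_rot: [0.693, 0.721, -0.0, -0.001]
contact_force: [-6.3, -0.1, -1.8]
finger_gap: 0.0146
time: 4.2
eef_pos: [0.6912, -0.0096, 0.1813]
eef_rot: [0.693, 0.721, -0.001, -0.001]
contact_force: [-6.7, 0.3, -1.1]
finger_gap: 0.0148
time: 4.28
eef_pos: [0.6954, -0.0031, 0.1817]
eef_rot: [0.693, 0.721, -0.001, -0.001]
contact_force: [-7.9, 0.1, -0.7]
finger_gap: 0.0147
```

```bash
python3 -m pendant '[[-0.8,[0.0021,0.0072,0.0003],[0,0,0]]]' && python3 chk.py 10 && python3 -m pendant '[[-0.8,[0.0008,0.0076,0.0003],[0,0,0]]]' && python3 chk.py 10 && python3 -m pendant '[[-0.8,[0.0005,0.0078,0.0003],[0,0,0]]]'
```

```text
time: 4.37
eef_pos: [0.6979, 0.0037, 0.182]
eef_rot: [0.693, 0.721, -0.001, 0.0]
contact_force: [-2.5, -3.5, -1.8]
finger_gap: 0.0147
time: 4.45
eef_pos: [0.6995, 0.011, 0.1824]
eef_rot: [0.694, 0.72, 0.0, 0.001]
contact_force: [2.5, -4.1, -2.3]
finger_gap: 0.0143
time: 4.53
eef_pos: [0.7, 0.0189, 0.1827]
eef_rot: [0.694, 0.72, 0.0, 0.001]
contact_force: [1.1, -3.6, -3.3]
finger_gap: 0.0149
```

```bash
python3 -m pendant '[[-0.8,[-0.0009,0.0078,0.0002],[0,0,0]]]' && python3 chk.py 9 && python3 -m pendant '[[-0.8,[-0.0022,0.0075,0.0002],[0,0,0]]]' && python3 chk.py 9 && python3 -m pendant '[[-0.8,[-0.0035,0.007,0.0002],[0,0,0]]]' && python3 chk.py 9 && python3 -m pendant '[[-0.8,[-0.0047,0.0063,0.0003],[0,0,0]]]' && python3 chk.py 9 && python3 -m pendant '[[-0.8,[-0.0057,0.0054,0.0003],[0,0,0]]]' && python3 chk.py 9 && python3 -m pendant '[[-0.8,[-0.0065,0.0043,0.0003],[0,0,0]]]' && python3 chk.py 9 && python3 -m pendant '[[-0.8,[-0.0072,0.0031,0.0003],[0,0,0]]]' && python3 chk.py 9 && python3 -m pendant '[[-0.8,[-0.0076,0.0018,0.0003],[0,0,0]]]' && python3 chk.py 9 && python3 -m pendant '[[-0.8,[-0.0078,0.0005,0.0004],[0,0,0]]]'
```

```text
time: 4.62
eef_pos: [0.6991, 0.0271, 0.1831]
eef_rot: [0.693, 0.721, 0.001, 0.001]
contact_force: [2.3, -3.8, -2.1]
finger_gap: 0.0146
time: 4.7
eef_pos: [0.6966, 0.035, 0.1834]
eef_rot: [0.693, 0.721, 0.001, 0.001]
contact_force: [2.9, -2.6, -2.6]
finger_gap: 0.0151
time: 4.78
eef_pos: [0.6928, 0.0424, 0.1838]
eef_rot: [0.693, 0.721, 0.001, 0.001]
contact_force: [3.2, -2.5, -0.8]
finger_gap: 0.0148
time: 4.87
eef_pos: [0.6877, 0.0489, 0.1841]
eef_rot: [0.693, 0.721, 0.001, 0.0]
contact_force: [3.3, -2.6, -1.8]
finger_gap: 0.0146
time: 4.95
eef_pos: [0.6816, 0.0543, 0.1845]
eef_rot: [0.693, 0.721, 0.001, 0.0]
contact_force: [4.5, -1.5, -1.9]
finger_gap: 0.0148
time: 5.03
eef_pos: [0.6747, 0.0584, 0.1848]
eef_rot: [0.693, 0.721, 0.0, 0.0]
contact_force: [3.1, -1.5, -1.7]
finger_gap: 0.0148
time: 5.12
eef_pos: [0.6673, 0.0613, 0.1851]
eef_rot: [0.693, 0.721, 0.0, 0.0]
contact_force: [3.4, -2.3, -1.9]
finger_gap: 0.0154
time: 5.2
eef_pos: [0.6596, 0.0628, 0.1854]
eef_rot: [0.693, 0.721, 0.0, 0.0]
contact_force: [4.2, -1.2, -1.1]
finger_gap: 0.0145
time: 5.28
eef_pos: [0.6517, 0.063, 0.1857]
eef_rot: [0.693, 0.721, 0.0, 0.0]
contact_force: [4.3, -2.8, -1.6]
finger_gap: 0.0149
```

```bash
python3 -m pendant '[[-0.8,[-0.0078,-0.0009,0.0003],[0,0,0]],[-0.8,[-0.0075,-0.0022,0.0003],[0,0,0]]]' && python3 chk.py 9 && python3 -m pendant '[[-0.8,[-0.007,-0.0035,0.0003],[0,0,0]],[-0.8,[-0.0063,-0.0047,0.0003],[0,0,0]]]' && python3 chk.py 9 && python3 -m pendant '[[-0.8,[-0.0054,-0.0057,0.0004],[0,0,0]],[-0.8,[-0.0043,-0.0065,0.0003],[0,0,0]]]' && python3 chk.py 9 && python3 -m pendant '[[-0.8,[-0.0031,-0.0072,0.0003],[0,0,0]],[-0.8,[-0.0018,-0.0076,0.0003],[0,0,0]]]' && python3 chk.py 9 && python3 -m pendant '[[-0.8,[-0.0005,-0.0078,0.0004],[0,0,0]]]'
```

```text
time: 5.45
eef_pos: [0.6367, 0.0593, 0.1864]
eef_rot: [0.693, 0.721, 0.0, 0.001]
contact_force: [6.7, -3.0, -1.5]
finger_gap: 0.0149
time: 5.62
eef_pos: [0.6238, 0.0509, 0.187]
eef_rot: [0.693, 0.721, 0.001, 0.001]
contact_force: [7.6, -2.8, -2.4]
finger_gap: 0.0148
time: 5.78
eef_pos: [0.6147, 0.0388, 0.1877]
eef_rot: [0.693, 0.721, 0.001, 0.001]
contact_force: [10.3, -0.3, -3.0]
finger_gap: 0.0148
```

```bash
python3 -m pendant '[[-0.8,[-0.0021,-0.0072,0.0002],[0,0,0]]]' && python3 chk.py 10 && python3 -m pendant '[[-0.8,[-0.0013,-0.0076,0.0003],[0,0,0]]]' && python3 chk.py 9 && python3 -m pendant '[[-0.8,[-0.0005,-0.0078,0.0003],[0,0,0]]]' && python3 chk.py 9 && python3 -m pendant '[[-0.8,[0.0009,-0.0078,0.0003],[0,0,0]]]' && python3 chk.py 9 && python3 -m pendant '[[-0.8,[0.0022,-0.0075,0.0003],[0,0,0]]]'
```

```text
time: 5.87
eef_pos: [0.6122, 0.0322, 0.1879]
eef_rot: [0.693, 0.721, 0.001, 0.001]
contact_force: [5.8, 1.8, -1.8]
finger_gap: 0.0146
time: 5.95
eef_pos: [0.6105, 0.0252, 0.1882]
eef_rot: [0.693, 0.721, 0.001, -0.0]
contact_force: [4.4, 3.2, -0.6]
finger_gap: 0.0145
time: 6.03
eef_pos: [0.6098, 0.0177, 0.1885]
eef_rot: [0.693, 0.721, 0.001, -0.001]
contact_force: [4.4, 3.6, -1.1]
finger_gap: 0.0151
time: 6.12
eef_pos: [0.6105, 0.0101, 0.1889]
eef_rot: [0.693, 0.721, 0.001, -0.001]
contact_force: [3.0, 3.3, -1.3]
finger_gap: 0.0144
time: 6.2
eef_pos: [0.6126, 0.0027, 0.1891]
eef_rot: [0.693, 0.721, 0.001, -0.001]
contact_force: [1.8, 4.6, -0.1]
finger_gap: 0.0144
```

```bash
python3 -m pendant '[[-0.8,[0.0035,-0.007,0.0003],[0,0,0]]]' && python3 chk.py 9 && python3 -m pendant '[[-0.8,[0.0047,-0.0063,0.0003],[0,0,0]]]' && python3 chk.py 9 && python3 -m pendant '[[-0.8,[0.0057,-0.0054,0.0004],[0,0,0]]]' && python3 chk.py 9 && python3 -m pendant '[[-0.8,[0.0065,-0.0043,0.0003],[0,0,0]]]' && python3 chk.py 9 && python3 -m pendant '[[-0.8,[0.0072,-0.0031,0.0003],[0,0,0]]]' && python3 chk.py 9 && python3 -m pendant '[[-0.8,[0.0076,-0.0018,0.0004],[0,0,0]]]' && python3 chk.py 9 && python3 -m pendant '[[-0.8,[0.0078,-0.0005,0.0003],[0,0,0]]]'
python3 - <<'E'
import numpy as np
for st,s0,s1 in ((5,0,35),(2,35,260)):
  for s in np.arange(s0,s1,st):
    a,b=np.radians([-88.5+s,-88.5+st+s]); print(s,*np.round(45*np.array([np.cos(b)-np.cos(a),np.sin(b)-np.sin(a)]),1),end="; ")
E
```

```text
time: 6.28
eef_pos: [0.616, -0.0047, 0.1894]
eef_rot: [0.693, 0.721, 0.001, -0.001]
contact_force: [0.5, 4.4, 1.4]
finger_gap: 0.0146
time: 6.37
eef_pos: [0.6209, -0.0116, 0.1898]
eef_rot: [0.693, 0.721, 0.0, -0.001]
contact_force: [-1.1, 4.0, 1.1]
finger_gap: 0.0148
time: 6.45
eef_pos: [0.627, -0.0174, 0.1901]
eef_rot: [0.693, 0.721, -0.0, -0.001]
contact_force: [-1.2, 4.6, 1.3]
finger_gap: 0.0148
time: 6.53
eef_pos: [0.6338, -0.022, 0.1904]
eef_rot: [0.693, 0.721, -0.0, -0.0]
contact_force: [-1.3, 3.9, 2.9]
finger_gap: 0.0148
time: 6.62
eef_pos: [0.6413, -0.0252, 0.1907]
eef_rot: [0.693, 0.721, -0.0, -0.0]
contact_force: [-2.2, 4.4, 2.7]
finger_gap: 0.0147
time: 6.7
eef_pos: [0.6491, -0.027, 0.191]
eef_rot: [0.693, 0.721, -0.0, -0.0]
contact_force: [-3.2, 3.6, 3.8]
finger_gap: 0.0144
time: 6.78
eef_pos: [0.657, -0.0274, 0.1913]
eef_rot: [0.693, 0.721, -0.0, -0.0]
contact_force: [-4.2, 4.0, 3.6]
finger_gap: 0.0148
0 3.9 0.3; 5 3.9 0.6; 10 3.8 0.9; 15 3.7 1.3; 20 3.6 1.6; 25 3.4 1.9; 30 3.3 2.2; 35 1.2 1.0; 37 1.2 1.0; 39 1.2 1.0; 41 1.1 1.1; 43 1.1 1.1; 45 1.1 1.2; 47 1.0 1.2; 49 1.
[... 773 characters left out ...]
; 167 -1.5 0.3; 169 -1.6 0.2; 171 -1.6 0.2; 173 -1.6 0.1; 175 -1.6 0.1; 177 -1.6 0.0; 179 -1.6 -0.0; 181 -1.6 -0.1; 183 -1.6 -0.2; 185 -1.6 -0.2; 187 -1.5 -0.3; 189 -1.5 -0.3; 191 -1.5 -0.4; 193 -1.5 -0.4; 195 -1.5 -0.5; 197 -1.5 -0.5; 199 -1.5 -0.6; 201 -1.4 -0.6; 203 -1.4 -0.7; 205 -1.4 -0.7; 207 -1.4 -0.8; 209 -1.3 -0.8; 211 -1.3 -0.9; 213 -1.3 -0.9; 215 -1.2 -1.0; 217 -1.2 -1.0; 219 -1.2 -1.0; 221 -1.1 -1.1; 223 -1.1 -1.1; 225 -1.1 -1.2; 227 -1.0 -1.2; 229 -1.0 -1.2; 231 -0.9 -1.3; 233 -0.9 -1.3; 235 -0.8 -1.3; 237 -0.8 -1.4; 239 -0.7 -1.4; 241 -0.7 -1.4; 243 -0.7 -1.4; 245 -0.6 -1.5; 247 -0.6 -1.5; 249 -0.5 -1.5; 251 -0.4 -1.5; 253 -0.4 -1.5; 255 -0.3 -1.5; 257 -0.3 -1.5; 259 -0.2 -1.6;
```

One full turn is done. I'll take another 30°, then use 2° steps and check the tangential force after each one.

```bash
cat > t.py <<'E'
import sys
from station import get_obs
import numpy as np
o=get_obs(); f=o["contact_force"]; r=o["eef_pos"][:2]-[.6555,.018]; p=np.degrees(np.arctan2(r[1],r[0])); r/=np.hypot(*r); t=[-r[1],r[0]]
ft=-f[:2]@t; print(f"phi {p:.1f} z {o['eef_pos'][2]:.4f} drag {ft:.1f} rad {f[:2]@r:.1f} fx {f[0]:.1f} fy {f[1]:.1f} fz {f[2]:.1f} gap {o['finger_gap']:.4f} t {o['time']:.1f}")
sys.exit(int(ft>float(sys.argv[1]) or np.linalg.norm(f)>11))
E
python3 t.py 7; python3 -m pendant '[[-0.8,[0.0039,0.0006,0.0004],[0,0,0]]]' >/dev/null && python3 t.py 7 && python3 -m pendant '[[-0.8,[0.0039,0.0008,0.0004],[0,0,0]]]' >/dev/null && python3 t.py 7 && python3 -m pendant '[[-0.8,[0.0038,0.0009,0.0003],[0,0,0]]]' >/dev/null && python3 t.py 7 && python3 -m pendant '[[-0.8,[0.0037,0.0013,0.0003],[0,0,0]]]' >/dev/null && python3 t.py 7 && python3 -m pendant '[[-0.8,[0.0036,0.0016,0.0002],[0,0,0]]]' >/dev/null && python3 t.py 7 && python3 -m pendant '[[-0.8,[0.0034,0.0019,0.0002],[0,0,0]]]' >/dev/null && python3 t.py 7
```

```text
phi -88.1 z 0.1913 drag 4.0 rad -4.2 fx -4.2 fy 4.0 fz 3.6 gap 0.0148 t 6.8
phi -82.8 z 0.1915 drag 2.7 rad -1.9 fx -2.9 fy 1.5 fz 3.3 gap 0.0148 t 6.9
phi -78.2 z 0.1918 drag 3.2 rad -1.6 fx -3.4 fy 0.9 fz 2.1 gap 0.0143 t 7.0
phi -73.5 z 0.1919 drag 3.7 rad -2.0 fx -4.1 fy 0.9 fz 2.5 gap 0.0146 t 7.0
phi -68.6 z 0.1921 drag 3.3 rad -1.0 fx -3.5 fy -0.3 fz 1.5 gap 0.0148 t 7.1
phi -63.5 z 0.1923 drag 3.8 rad -0.8 fx -3.8 fy -0.9 fz 1.6 gap 0.0148 t 7.2
phi -58.5 z 0.1925 drag 3.4 rad -0.7 fx -3.3 fy -1.2 fz 0.7 gap 0.0147 t 7.3
```

```bash
python3 -m pendant '[[-0.8,[0.0013,0.0008,0.0001],[0,0,0]]]' >/dev/null && python3 t.py 6.5 && python3 -m pendant '[[-0.8,[0.0013,0.0009,0.0001],[0,0,0]]]' >/dev/null && python3 t.py 6.5 && python3 -m pendant '[[-0.8,[0.0013,0.0009,0],[0,0,0]]]' >/dev/null && python3 t.py 6.5 && python3 -m pendant '[[-0.8,[0.0012,0.001,0.0001],[0,0,0]]]' >/dev/null && python3 t.py 6.5 && python3 -m pendant '[[-0.8,[0.0012,0.001,0.0001],[0,0,0]]]' >/dev/null && python3 t.py 6.5 && python3 -m pendant '[[-0.8,[0.0012,0.001,0],[0,0,0]]]' >/dev/null && python3 t.py 6.5 && python3 -m pendant '[[-0.8,[0.0011,0.0011,0.0001],[0,0,0]]]' >/dev/null && python3 t.py 6.5 && python3 -m pendant '[[-0.8,[0.0011,0.0011,0.0001],[0,0,0]]]' >/dev/null && python3 t.py 6.5 && python3 -m pendant '[[-0.8,[0.0011,0.0012,0],[0,0,0]]]' >/dev/null && python3 t.py 6.5 && python3 -m pendant '[[-0.8,[0.001,0.0012,0.0001],[0,0,0]]]' >/dev/null && python3 t.py 6.5 && python3 -m pendant '[[-0.8,[0.001,0.0012,0.0001],[0,0,0]]]' >/dev/null && python3 t.py 6.5 && python3 -m pendant '[[-0.8,[0.0009,0.0013,0],[0,0,0]]]' >/dev/null && python3 t.py 6.5 && python3 -m pendant '[[-0.8,[0.0009,0.0013,0.0001],[0,0,0]]]' >/dev/null && python3 t.py 6.5 && python3 -m pendant '[[-0.8,[0.0008,0.0013,0.0001],[0,0,0]]]' >/dev/null && python3 t.py 6.5 && python3 -m pendant '[[-0.8,[0.0008,0.0014,0],[0,0,0]]]' >/dev/null && python3 t.py 6.5
```

```text
phi -56.2 z 0.1926 drag 2.8 rad -0.4 fx -2.6 fy -1.2 fz 0.8 gap 0.0143 t 7.4
phi -54.4 z 0.1927 drag 2.9 rad -0.2 fx -2.4 fy -1.5 fz -0.5 gap 0.0145 t 7.5
phi -52.5 z 0.1928 drag 3.9 rad -0.5 fx -3.4 fy -1.9 fz 0.4 gap 0.0145 t 7.5
phi -50.5 z 0.1929 drag 2.8 rad 0.2 fx -2.0 fy -1.9 fz -0.5 gap 0.0149 t 7.6
phi -48.5 z 0.1929 drag 3.6 rad 0.6 fx -2.3 fy -2.8 fz 0.1 gap 0.0146 t 7.7
phi -46.5 z 0.1930 drag 3.4 rad 0.2 fx -2.3 fy -2.5 fz -0.2 gap 0.0148 t 7.8
phi -44.4 z 0.1932 drag 3.3 rad 0.8 fx -1.7 fy -2.9 fz -0.5 gap 0.0146 t 7.9
phi -42.3 z 0.1932 drag 3.0 rad -0.2 fx -2.2 fy -2.1 fz -1.1 gap 0.0145 t 8.0
phi -40.2 z 0.1933 drag 3.0 rad 1.0 fx -1.2 fy -2.9 fz -0.5 gap 0.0146 t 8.0
phi -38.2 z 0.1934 drag 2.9 rad 0.1 fx -1.8 fy -2.4 fz -1.3 gap 0.0147 t 8.1
phi -36.1 z 0.1935 drag 3.7 rad -0.1 fx -2.3 fy -2.9 fz -1.5 gap 0.0144 t 8.2
phi -34.1 z 0.1935 drag 2.6 rad -0.0 fx -1.5 fy -2.2 fz -2.0 gap 0.0151 t 8.3
phi -32.1 z 0.1936 drag 3.1 rad -0.8 fx -2.4 fy -2.2 fz -1.9 gap 0.0147 t 8.4
phi -30.1 z 0.1937 drag 3.8 rad -1.4 fx -3.2 fy -2.6 fz -1.8 gap 0.0149 t 8.4
phi -28.1 z 0.1937 drag 2.8 rad -1.0 fx -2.2 fy -2.0 fz -1.2 gap 0.0148 t 8.5
```

```bash
python3 -m pendant '[[-0.8,[0.0007,0.0014,0],[0,0,0]]]' >/dev/null && python3 t.py 6.5 && python3 -m pendant '[[-0.8,[0.0007,0.0014,0.0001],[0,0,0]]]' >/dev/null && python3 t.py 6.5 && python3 -m pendant '[[-0.8,[0.0006,0.0014,0],[0,0,0]]]' >/dev/null && python3 t.py 6.5 && python3 -m pendant '[[-0.8,[0.0006,0.0015,0.0001],[0,0,0]]]' >/dev/null && python3 t.py 6.5 && python3 -m pendant '[[-0.8,[0.0006,0.0015,0.0001],[0,0,0]]]' >/dev/null && python3 t.py 6.5 && python3 -m pendant '[[-0.8,[0.0005,0.0015,0],[0,0,0]]]' >/dev/null && python3 t.py 6.5 && python3 -m pendant '[[-0.8,[0.0004,0.0015,0.0001],[0,0,0]]]' >/dev/null && python3 t.py 6.5 && python3 -m pendant '[[-0.8,[0.0004,0.0015,0.0001],[0,0,0]]]' >/dev/null && python3 t.py 6.5 && python3 -m pendant '[[-0.8,[0.0003,0.0015,0],[0,0,0]]]' >/dev/null && python3 t.py 6.5 && python3 -m pendant '[[-0.8,[0.0003,0.0015,0.0001],[0,0,0]]]' >/dev/null && python3 t.py 6.5 && python3 -m pendant '[[-0.8,[0.0002,0.0016,0.0001],[0,0,0]]]' >/dev/null && python3 t.py 6.5 && python3 -m pendant '[[-0.8,[0.0002,0.0016,0],[0,0,0]]]' >/dev/null && python3 t.py 6.5 && python3 -m pendant '[[-0.8,[0.0001,0.0016,0.0001],[0,0,0]]]' >/dev/null && python3 t.py 6.5 && python3 -m pendant '[[-0.8,[0.0001,0.0016,0.0001],[0,0,0]]]' >/dev/null && python3 t.py 6.5 && python3 -m pendant '[[-0.8,[0,0.0016,0],[0,0,0]]]' >/dev/null && python3 t.py 6.5 && python3 -m pendant '[[-0.8,[0,0.0016,0.0001],[0,0,0]]]' >/dev/null && python3 t.py 6.5 && python3 -m pendant '[[-0.8,[-0.0001,0.0016,0.0001],[0,0,0]]]' >/dev/null && python3 t.py 6.5 && python3 -m pendant '[[-0.8,[-0.0002,0.0016,0],[0,0,0]]]' >/dev/null && python3 t.py 6.5 && python3 -m pendant '[[-0.8,[-0.0002,0.0016,0.0001],[0,0,0]]]' >/dev/null && python3 t.py 6.5 && python3 -m pendant '[[-0.8,[-0.0003,0.0015,0.0001],[0,0,0]]]' >/dev/null && python3 t.py 6.5
```

```text
phi -26.1 z 0.1938 drag 3.0 rad -1.2 fx -2.4 fy -2.2 fz -1.2 gap 0.0148 t 8.6
phi -24.1 z 0.1938 drag 2.6 rad -1.3 fx -2.2 fy -1.8 fz -1.5 gap 0.0146 t 8.7
phi -22.1 z 0.1939 drag 3.2 rad -2.4 fx -3.4 fy -2.1 fz -1.6 gap 0.0142 t 8.8
phi -20.1 z 0.1940 drag 2.6 rad -1.9 fx -2.7 fy -1.8 fz -2.0 gap 0.0146 t 8.9
phi -18.0 z 0.1940 drag 3.5 rad -1.6 fx -2.6 fy -2.9 fz -2.0 gap 0.0147 t 8.9
phi -16.0 z 0.1941 drag 3.3 rad -2.2 fx -3.0 fy -2.6 fz -0.4 gap 0.0149 t 9.0
phi -14.0 z 0.1942 drag 2.7 rad -2.9 fx -3.5 fy -1.9 fz -2.2 gap 0.0148 t 9.1
phi -12.1 z 0.1943 drag 3.0 rad -3.0 fx -3.6 fy -2.3 fz -2.4 gap 0.0148 t 9.2
phi -10.1 z 0.1943 drag 2.6 rad -3.1 fx -3.5 fy -2.0 fz -1.6 gap 0.0147 t 9.3
phi -8.2 z 0.1944 drag 3.6 rad -4.2 fx -4.7 fy -2.9 fz -1.4 gap 0.0146 t 9.4
phi -6.2 z 0.1944 drag 2.6 rad -4.0 fx -4.2 fy -2.1 fz -1.5 gap 0.0147 t 9.4
phi -4.2 z 0.1945 drag 2.4 rad -5.8 fx -6.0 fy -2.0 fz -1.4 gap 0.0145 t 9.5
phi -2.2 z 0.1946 drag 2.7 rad -4.7 fx -4.8 fy -2.6 fz -1.3 gap 0.0146 t 9.6
phi -0.2 z 0.1946 drag 3.1 rad -3.9 fx -3.9 fy -3.1 fz -2.2 gap 0.0145 t 9.7
phi 1.8 z 0.1946 drag 2.6 rad -4.7 fx -4.6 fy -2.7 fz -0.6 gap 0.0146 t 9.8
phi 3.7 z 0.1947 drag 2.3 rad -5.8 fx -5.6 fy -2.7 fz -1.7 gap 0.0146 t 9.9
phi 5.7 z 0.1948 drag 2.9 rad -5.5 fx -5.2 fy -3.5 fz -2.2 gap 0.0148 t 9.9
phi 7.6 z 0.1948 drag 2.5 rad -5.8 fx -5.4 fy -3.3 fz -1.0 gap 0.0150 t 10.0
phi 9.6 z 0.1950 drag 3.2 rad -5.5 fx -4.9 fy -4.1 fz -1.6 gap 0.0147 t 10.1
phi 11.5 z 0.1950 drag 2.7 rad -5.0 fx -4.3 fy -3.6 fz -2.4 gap 0.0145 t 10.2
```

```bash
python3 -m pendant '[[-0.8,[-0.0005,0.0015,0],[0,0,0]]]' >/dev/null && python3 t.py 6.5 && python3 -m pendant '[[-0.8,[-0.0006,0.0015,0.0001],[0,0,0]]]' >/dev/null && python3 t.py 6.5 && python3 -m pendant '[[-0.8,[-0.0006,0.0015,0],[0,0,0]]]' >/dev/null && python3 t.py 6.5 && python3 -m pendant '[[-0.8,[-0.0007,0.0015,0.0001],[0,0,0]]]' >/dev/null && python3 t.py 6.5 && python3 -m pendant '[[-0.8,[-0.0006,0.0015,0.0001],[0,0,0]]]' >/dev/null && python3 t.py 6.5 && python3 -m pendant '[[-0.8,[-0.0006,0.0014,0],[0,0,0]]]' >/dev/null && python3 t.py 6.5 && python3 -m pendant '[[-0.8,[-0.0007,0.0014,0.0001],[0,0,0]]]' >/dev/null && python3 t.py 6.5 && python3 -m pendant '[[-0.8,[-0.0007,0.0014,0.0001],[0,0,0]]]' >/dev/null && python3 t.py 6.5 && python3 -m pendant '[[-0.8,[-0.0008,0.0014,0],[0,0,0]]]' >/dev/null && python3 t.py 6.5 && python3 -m pendant '[[-0.8,[-0.0008,0.0013,0.0001],[0,0,0]]]' >/dev/null && python3 t.py 6.5 && python3 -m pendant '[[-0.8,[-0.0009,0.0013,0.0001],[0,0,0]]]' >/dev/null && python3 t.py 6.5 && python3 -m pendant '[[-0.8,[-0.0009,0.0013,0],[0,0,0]]]' >/dev/null && python3 t.py 6.5 && python3 -m pendant '[[-0.8,[-0.001,0.0012,0.0001],[0,0,0]]]' >/dev/null && python3 t.py 6.5 && python3 -m pendant '[[-0.8,[-0.001,0.0012,0.0001],[0,0,0]]]' >/dev/null && python3 t.py 6.5 && python3 -m pendant '[[-0.8,[-0.001,0.0012,0],[0,0,0]]]' >/dev/null && python3 t.py 6.5 && python3 -m pendant '[[-0.8,[-0.0011,0.0011,0.0001],[0,0,0]]]' >/dev/null && python3 t.py 6.5 && python3 -m pendant '[[-0.8,[-0.0011,0.0011,0.0001],[0,0,0]]]' >/dev/null && python3 t.py 6.5 && python3 -m pendant '[[-0.8,[-0.0012,0.0011,0],[0,0,0]]]' >/dev/null && python3 t.py 6.5 && python3 -m pendant '[[-0.8,[-0.0012,0.001,0.0001],[0,0,0]]]' >/dev/null && python3 t.py 6.5 && python3 -m pendant '[[-0.8,[-0.0012,0.001,0.0001],[0,0,0]]]' >/dev/null && python3 t.py 6.5
```

```text
phi 13.4 z 0.1950 drag 2.8 rad -4.8 fx -4.0 fy -3.8 fz -1.9 gap 0.0145 t 10.3
phi 15.4 z 0.1951 drag 2.9 rad -3.7 fx -2.8 fy -3.8 fz -2.0 gap 0.0148 t 10.4
phi 17.4 z 0.1952 drag 2.9 rad -3.9 fx -2.8 fy -3.9 fz -2.3 gap 0.0144 t 10.4
phi 19.6 z 0.1953 drag 3.3 rad -3.8 fx -2.5 fy -4.3 fz -2.0 gap 0.0146 t 10.5
phi 21.8 z 0.1954 drag 2.8 rad -4.2 fx -2.9 fy -4.1 fz -3.1 gap 0.0145 t 10.6
phi 23.9 z 0.1955 drag 2.9 rad -3.9 fx -2.4 fy -4.2 fz -2.1 gap 0.0147 t 10.7
phi 26.0 z 0.1955 drag 3.8 rad -3.3 fx -1.3 fy -4.9 fz -2.3 gap 0.0148 t 10.8
phi 28.2 z 0.1956 drag 2.8 rad -2.8 fx -1.1 fy -3.8 fz -2.7 gap 0.0147 t 10.9
phi 30.2 z 0.1956 drag 2.6 rad -2.7 fx -1.0 fy -3.6 fz -1.8 gap 0.0142 t 10.9
phi 32.3 z 0.1957 drag 3.2 rad -3.2 fx -1.0 fy -4.4 fz -1.8 gap 0.0149 t 11.0
phi 34.3 z 0.1958 drag 2.1 rad -2.5 fx -0.9 fy -3.2 fz -2.4 gap 0.0150 t 11.1
phi 36.3 z 0.1959 drag 3.5 rad -2.8 fx -0.2 fy -4.5 fz -2.5 gap 0.0145 t 11.2
phi 38.4 z 0.1960 drag 2.7 rad -1.8 fx 0.3 fy -3.2 fz -2.3 gap 0.0147 t 11.3
phi 40.4 z 0.1961 drag 2.2 rad -2.7 fx -0.6 fy -3.4 fz -3.2 gap 0.0145 t 11.4
phi 42.4 z 0.1961 drag 3.2 rad -2.1 fx 0.6 fy -3.8 fz -2.1 gap 0.0142 t 11.4
phi 44.4 z 0.1962 drag 2.4 rad -1.0 fx 1.0 fy -2.4 fz -2.7 gap 0.0148 t 11.5
phi 46.5 z 0.1962 drag 2.9 rad -1.3 fx 1.2 fy -3.0 fz -3.5 gap 0.0149 t 11.6
phi 48.6 z 0.1963 drag 3.8 rad -1.9 fx 1.6 fy -4.0 fz -3.6 gap 0.0147 t 11.7
phi 50.5 z 0.1964 drag 3.8 rad -1.5 fx 2.0 fy -3.6 fz -2.4 gap 0.0145 t 11.8
phi 52.6 z 0.1964 drag 3.1 rad -1.9 fx 1.3 fy -3.4 fz -2.5 gap 0.0144 t 11.9
```

```bash
python3 -m pendant '[[-0.8,[-0.0013,0.0009,0],[0,0,0]]]' >/dev/null && python3 t.py 6.5 && python3 -m pendant '[[-0.8,[-0.0013,0.0009,0],[0,0,0]]]' >/dev/null && python3 t.py 6.5 && python3 -m pendant '[[-0.8,[-0.0013,0.0008,0],[0,0,0]]]' >/dev/null && python3 t.py 6.5 && python3 -m pendant '[[-0.8,[-0.0014,0.0008,0],[0,0,0]]]' >/dev/null && python3 t.py 6.5 && python3 -m pendant '[[-0.8,[-0.0014,0.0007,0.0001],[0,0,0]]]' >/dev/null && python3 t.py 6.5 && python3 -m pendant '[[-0.8,[-0.0014,0.0007,0],[0,0,0]]]' >/dev/null && python3 t.py 6.5 && python3 -m pendant '[[-0.8,[-0.0014,0.0007,0.0001],[0,0,0]]]' >/dev/null && python3 t.py 6.5 && python3 -m pendant '[[-0.8,[-0.0015,0.0006,0.0001],[0,0,0]]]' >/dev/null && python3 t.py 6.5 && python3 -m pendant '[[-0.8,[-0.0015,0.0006,0],[0,0,0]]]' >/dev/null && python3 t.py 6.5 && python3 -m pendant '[[-0.8,[-0.0015,0.0005,0.0001],[0,0,0]]]' >/dev/null && python3 t.py 6.5 && python3 -m pendant '[[-0.8,[-0.0015,0.0004,0.0001],[0,0,0]]]' >/dev/null && python3 t.py 6.5 && python3 -m pendant '[[-0.8,[-0.0015,0.0004,0],[0,0,0]]]' >/dev/null && python3 t.py 6.5 && python3 -m pendant '[[-0.8,[-0.0015,0.0003,0.0001],[0,0,0]]]' >/dev/null && python3 t.py 6.5 && python3 -m pendant '[[-0.8,[-0.0015,0.0003,0.0001],[0,0,0]]]' >/dev/null && python3 t.py 6.5 && python3 -m pendant '[[-0.8,[-0.0016,0.0002,0],[0,0,0]]]' >/dev/null && python3 t.py 6.5 && python3 -m pendant '[[-0.8,[-0.0016,0.0002,0.0001],[0,0,0]]]' >/dev/null && python3 t.py 6.5 && python3 -m pendant '[[-0.8,[-0.0016,0.0001,0.0001],[0,0,0]]]' >/dev/null && python3 t.py 6.5 && python3 -m pendant '[[-0.8,[-0.0016,0.0001,0],[0,0,0]]]' >/dev/null && python3 t.py 6.5 && python3 -m pendant '[[-0.8,[-0.0016,0,0.0001],[0,0,0]]]' >/dev/null && python3 t.py 6.5 && python3 -m pendant '[[-0.8,[-0.0016,0,0.0001],[0,0,0]]]' >/dev/null && python3 t.py 6.5
```

```text
phi 54.6 z 0.1965 drag 2.3 rad -0.9 fx 1.3 fy -2.1 fz -3.0 gap 0.0149 t 11.9
phi 56.6 z 0.1965 drag 3.3 rad -1.1 fx 2.1 fy -2.7 fz -2.7 gap 0.0147 t 12.0
phi 58.6 z 0.1966 drag 3.3 rad -0.9 fx 2.4 fy -2.5 fz -2.4 gap 0.0147 t 12.1
phi 60.6 z 0.1967 drag 3.2 rad -0.3 fx 2.7 fy -1.9 fz -1.9 gap 0.0146 t 12.2
phi 62.7 z 0.1968 drag 2.8 rad 1.0 fx 2.9 fy -0.4 fz -2.8 gap 0.0149 t 12.3
phi 64.7 z 0.1968 drag 3.5 rad 1.0 fx 3.6 fy -0.6 fz -1.7 gap 0.0148 t 12.4
phi 66.7 z 0.1969 drag 3.1 rad -0.6 fx 2.6 fy -1.7 fz -1.2 gap 0.0148 t 12.4
phi 68.8 z 0.1969 drag 3.8 rad 0.2 fx 3.6 fy -1.1 fz -2.4 gap 0.0149 t 12.5
phi 70.9 z 0.1970 drag 2.6 rad 1.0 fx 2.8 fy 0.1 fz -1.5 gap 0.0147 t 12.6
phi 72.9 z 0.1971 drag 3.9 rad 0.9 fx 3.9 fy -0.3 fz -1.4 gap 0.0148 t 12.7
phi 74.9 z 0.1971 drag 3.7 rad 1.2 fx 3.8 fy 0.2 fz -1.7 gap 0.0146 t 12.8
phi 76.9 z 0.1971 drag 2.9 rad 2.3 fx 3.4 fy 1.6 fz -0.8 gap 0.0147 t 12.9
phi 78.9 z 0.1972 drag 3.5 rad 0.6 fx 3.5 fy -0.1 fz -1.2 gap 0.0150 t 12.9
phi 80.9 z 0.1973 drag 2.2 rad 1.0 fx 2.3 fy 0.7 fz -0.8 gap 0.0146 t 13.0
phi 82.9 z 0.1973 drag 2.8 rad 2.3 fx 3.0 fy 1.9 fz -1.1 gap 0.0143 t 13.1
phi 85.0 z 0.1974 drag 3.0 rad 1.7 fx 3.1 fy 1.5 fz 0.0 gap 0.0149 t 13.2
phi 87.1 z 0.1974 drag 3.7 rad 2.3 fx 3.8 fy 2.1 fz -0.7 gap 0.0150 t 13.3
phi 89.2 z 0.1975 drag 3.4 rad 2.0 fx 3.5 fy 2.0 fz 0.3 gap 0.0145 t 13.4
phi 91.2 z 0.1976 drag 2.2 rad 3.0 fx 2.1 fy 3.0 fz -0.6 gap 0.0144 t 13.4
phi 93.3 z 0.1977 drag 3.2 rad 2.1 fx 3.1 fy 2.3 fz -0.5 gap 0.0145 t 13.5
```

```bash
python3 -m pendant '[[-0.8,[-0.0016,0.0001,0.0001],[0,0,0]]]' >/dev/null && python3 t.py 6.5 && python3 -m pendant '[[-0.8,[-0.0016,0,0],[0,0,0]]]' >/dev/null && python3 t.py 6.5 && python3 -m pendant '[[-0.8,[-0.0016,0,0.0001],[0,0,0]]]' >/dev/null && python3 t.py 6.5 && python3 -m pendant '[[-0.8,[-0.0015,-0.0003,0.0001],[0,0,0]]]' >/dev/null && python3 t.py 6.5 && python3 -m pendant '[[-0.8,[-0.0015,-0.0003,0],[0,0,0]]]' >/dev/null && python3 t.py 6.5 && python3 -m pendant '[[-0.8,[-0.0015,-0.0004,0.0001],[0,0,0]]]' >/dev/null && python3 t.py 6.5 && python3 -m pendant '[[-0.8,[-0.0015,-0.0004,0.0001],[0,0,0]]]' >/dev/null && python3 t.py 6.5 && python3 -m pendant '[[-0.8,[-0.0015,-0.0005,0],[0,0,0]]]' >/dev/null && python3 t.py 6.5 && python3 -m pendant '[[-0.8,[-0.0015,-0.0005,0.0001],[0,0,0]]]' >/dev/null && python3 t.py 6.5 && python3 -m pendant '[[-0.8,[-0.0015,-0.0006,0.0001],[0,0,0]]]' >/dev/null && python3 t.py 6.5 && python3 -m pendant '[[-0.8,[-0.0014,-0.0006,0],[0,0,0]]]' >/dev/null && python3 t.py 6.5 && python3 -m pendant '[[-0.8,[-0.0014,-0.0007,0.0001],[0,0,0]]]' >/dev/null && python3 t.py 6.5 && python3 -m pendant '[[-0.8,[-0.0014,-0.0007,0.0001],[0,0,0]]]' >/dev/null && python3 t.py 6.5 && python3 -m pendant '[[-0.8,[-0.0014,-0.0008,0],[0,0,0]]]' >/dev/null && python3 t.py 6.5 && python3 -m pendant '[[-0.8,[-0.0013,-0.0008,0.0001],[0,0,0]]]' >/dev/null && python3 t.py 6.5 && python3 -m pendant '[[-0.8,[-0.0013,-0.0009,0.0001],[0,0,0]]]' >/dev/null && python3 t.py 6.5 && python3 -m pendant '[[-0.8,[-0.0012,-0.0009,0],[0,0,0]]]' >/dev/null && python3 t.py 6.5 && python3 -m pendant '[[-0.8,[-0.0011,-0.001,0.0001],[0,0,0]]]' >/dev/null && python3 t.py 6.5 && python3 -m pendant '[[-0.8,[-0.0011,-0.001,0.0001],[0,0,0]]]' >/dev/null && python3 t.py 6.5 && python3 -m pendant '[[-0.8,[-0.0011,-0.001,0],[0,0,0]]]' >/dev/null && python3 t.py 6.5
```

```text
phi 95.4 z 0.1977 drag 3.5 rad 1.5 fx 3.4 fy 1.8 fz -0.1 gap 0.0147 t 13.6
phi 97.4 z 0.1977 drag 3.8 rad 1.3 fx 3.6 fy 1.7 fz -0.9 gap 0.0149 t 13.7
phi 99.4 z 0.1978 drag 3.0 rad 1.7 fx 2.7 fy 2.2 fz 0.0 gap 0.0147 t 13.8
phi 101.4 z 0.1979 drag 3.7 rad 0.5 fx 3.6 fy 1.2 fz -0.2 gap 0.0147 t 13.9
phi 103.3 z 0.1979 drag 3.2 rad 0.4 fx 3.0 fy 1.2 fz -0.0 gap 0.0150 t 13.9
phi 105.2 z 0.1980 drag 3.2 rad -0.1 fx 3.1 fy 0.7 fz -1.0 gap 0.0149 t 14.0
phi 107.2 z 0.1981 drag 2.9 rad 0.3 fx 2.6 fy 1.1 fz -0.2 gap 0.0143 t 14.1
phi 109.2 z 0.1981 drag 2.5 rad -0.3 fx 2.5 fy 0.6 fz 0.1 gap 0.0148 t 14.2
phi 111.2 z 0.1982 drag 3.4 rad 0.3 fx 3.0 fy 1.5 fz -0.0 gap 0.0147 t 14.3
phi 113.3 z 0.1983 drag 3.9 rad -0.3 fx 3.7 fy 1.2 fz -0.3 gap 0.0146 t 14.4
phi 115.2 z 0.1983 drag 2.9 rad -0.5 fx 2.8 fy 0.7 fz 1.0 gap 0.0146 t 14.4
phi 117.2 z 0.1984 drag 3.9 rad -0.6 fx 3.7 fy 1.2 fz -0.2 gap 0.0146 t 14.5
phi 119.2 z 0.1984 drag 2.9 rad -0.6 fx 2.8 fy 0.8 fz 0.2 gap 0.0146 t 14.6
phi 121.2 z 0.1985 drag 3.3 rad -1.3 fx 3.5 fy 0.6 fz 0.3 gap 0.0148 t 14.7
phi 123.1 z 0.1985 drag 3.6 rad -1.7 fx 4.0 fy 0.6 fz -0.6 gap 0.0148 t 14.8
phi 125.1 z 0.1987 drag 3.1 rad -0.8 fx 3.0 fy 1.1 fz 0.2 gap 0.0147 t 14.9
phi 127.0 z 0.1987 drag 3.2 rad -2.0 fx 3.8 fy 0.4 fz -0.0 gap 0.0149 t 14.9
phi 128.8 z 0.1987 drag 3.7 rad -1.1 fx 3.5 fy 1.5 fz 0.6 gap 0.0147 t 15.0
phi 130.7 z 0.1989 drag 3.4 rad -1.3 fx 3.4 fy 1.3 fz -0.1 gap 0.0146 t 15.1
phi 132.6 z 0.1989 drag 2.5 rad -1.1 fx 2.6 fy 0.9 fz 0.3 gap 0.0146 t 15.2
```

```bash
python3 -m pendant '[[-0.8,[-0.001,-0.0011,0.0001],[0,0,0]]]' >/dev/null && python3 t.py 6.5 && python3 -m pendant '[[-0.8,[-0.001,-0.0011,0.0001],[0,0,0]]]' >/dev/null && python3 t.py 6.5 && python3 -m pendant '[[-0.8,[-0.001,-0.0012,0],[0,0,0]]]' >/dev/null && python3 t.py 6.5 && python3 -m pendant '[[-0.8,[-0.0009,-0.0012,0.0001],[0,0,0]]]' >/dev/null && python3 t.py 6.5 && python3 -m pendant '[[-0.8,[-0.0009,-0.0012,0.0001],[0,0,0]]]' >/dev/null && python3 t.py 6.5 && python3 -m pendant '[[-0.8,[-0.0008,-0.0013,0],[0,0,0]]]' >/dev/null && python3 t.py 6.5 && python3 -m pendant '[[-0.8,[-0.0008,-0.0013,0.0001],[0,0,0]]]' >/dev/null && python3 t.py 6.5 && python3 -m pendant '[[-0.8,[-0.0007,-0.0013,0.0001],[0,0,0]]]' >/dev/null && python3 t.py 6.5 && python3 -m pendant '[[-0.8,[-0.0007,-0.0014,0],[0,0,0]]]' >/dev/null && python3 t.py 6.5 && python3 -m pendant '[[-0.8,[-0.0007,-0.0014,0.0001],[0,0,0]]]' >/dev/null && python3 t.py 6.5 && python3 -m pendant '[[-0.8,[-0.0006,-0.0014,0.0001],[0,0,0]]]' >/dev/null && python3 t.py 6.5 && python3 -m pendant '[[-0.8,[-0.0006,-0.0014,0],[0,0,0]]]' >/dev/null && python3 t.py 6.5 && python3 -m pendant '[[-0.8,[-0.0005,-0.0015,0.0001],[0,0,0]]]' >/dev/null && python3 t.py 6.5 && python3 -m pendant '[[-0.8,[-0.0005,-0.0015,0.0001],[0,0,0]]]' >/dev/null && python3 t.py 6.5 && python3 -m pendant '[[-0.8,[-0.0004,-0.0015,0],[0,0,0]]]' >/dev/null && python3 t.py 6.5 && python3 -m pendant '[[-0.8,[-0.0003,-0.0015,0.0001],[0,0,0]]]' >/dev/null && python3 t.py 6.5 && python3 -m pendant '[[-0.8,[-0.0003,-0.0015,0.0001],[0,0,0]]]' >/dev/null && python3 t.py 6.5 && python3 -m pendant '[[-0.8,[-0.0002,-0.0015,0],[0,0,0]]]' >/dev/null && python3 t.py 6.5 && python3 -m pendant '[[-0.8,[-0.0002,-0.0016,0.0001],[0,0,0]]]' >/dev/null && python3 t.py 6.5 && python3 -m pendant '[[-0.8,[-0.0001,-0.0016,0.0001],[0,0,0]]]' >/dev/null && python3 t.py 6.5
```

```text
phi 134.4 z 0.1989 drag 3.1 rad 0.0 fx 2.2 fy 2.2 fz 0.2 gap 0.0146 t 15.3
phi 136.4 z 0.1990 drag 3.7 rad -0.0 fx 2.6 fy 2.7 fz 0.7 gap 0.0149 t 15.4
phi 138.3 z 0.1991 drag 3.8 rad 0.3 fx 2.3 fy 3.0 fz 0.6 gap 0.0145 t 15.4
phi 140.2 z 0.1991 drag 4.1 rad 1.5 fx 1.5 fy 4.1 fz 0.3 gap 0.0147 t 15.5
phi 142.2 z 0.1992 drag 2.3 rad 2.6 fx -0.7 fy 3.4 fz 0.1 gap 0.0148 t 15.6
phi 144.1 z 0.1992 drag 3.6 rad 2.5 fx 0.1 fy 4.4 fz -0.1 gap 0.0145 t 15.7
phi 146.1 z 0.1993 drag 2.4 rad 3.1 fx -1.2 fy 3.8 fz 0.0 gap 0.0149 t 15.8
phi 148.0 z 0.1994 drag 4.0 rad 4.5 fx -1.7 fy 5.8 fz 1.1 gap 0.0148 t 15.9
phi 149.9 z 0.1994 drag 2.4 rad 4.8 fx -2.9 fy 4.5 fz 2.0 gap 0.0144 t 15.9
phi 152.0 z 0.1995 drag 3.2 rad 5.3 fx -3.2 fy 5.3 fz 1.7 gap 0.0146 t 16.0
phi 153.4 z 0.1996 drag 7.5 rad 4.3 fx -0.4 fy 8.7 fz 0.9 gap 0.0144 t 16.1
```

```bash
python3 -m pendant '[[-0.8,[0,0,0],[0,0,0]]]' >/dev/null; python3 t.py 9;  python3 -m pendant '[[-0.8,[-0.0006,-0.0002,0],[0,0,0]]]' >/dev/null; python3 t.py 9
```

```text
phi 153.2 z 0.1995 drag 5.6 rad 4.4 fx -1.4 fy 7.0 fz 1.7 gap 0.0147 t 16.2
phi 153.4 z 0.1995 drag 7.1 rad 2.8 fx 0.6 fy 7.6 fz 1.3 gap 0.0149 t 16.3
```

```bash
python3 -m pendant '[[-0.8,[-0.0003,-0.0004,0],[0,0,0]]]' >/dev/null; python3 t.py 9 && python3 -m pendant '[[-0.8,[-0.0002,-0.0004,0],[0,0,0]]]' >/dev/null; python3 t.py 9.5; python3 -m pendant '[[-0.8,[0,0,0],[0,0,0]]]' >/dev/null; python3 t.py 9
```

```text
phi 153.5 z 0.1996 drag 8.8 rad 2.9 fx 1.3 fy 9.2 fz 1.1 gap 0.0147 t 16.4
phi 153.7 z 0.1996 drag 9.5 rad 2.8 fx 1.7 fy 9.8 fz 0.3 gap 0.0147 t 16.4
phi 153.6 z 0.1996 drag 8.9 rad 2.7 fx 1.5 fy 9.2 fz 0.9 gap 0.0149 t 16.5
```

The stop is felt. Each extra mm of commanded travel now raises the drag by about 2 N with hardly any turn, and it holds at about 9 N. I'll unload partly, release and rise.

```bash
python3 -m pendant '[[-0.8,[0.0004,0.0009,0],[0,0,0]],[-0.8,[0.0004,0.0009,0],[0,0,0]]]' >/dev/null; python3 t.py 9; python3 -m pendant '[[-0.6,[0,0,0],[0,0,0]],[-0.4,[0,0,0],[0,0,0]],[-0.35,[0,0,0],[0,0,0]],[-0.35,[0,0,0],[0,0,0]]]' ; python3 t.py 9;  python3 -m pendant '[[-0.35,[0,0,0.006],[0,0,0]],[-0.35,[0,0,0.02],[0,0,0]],[-0.35,[0,0,0.03],[0,0,0]],[-0.35,[-0.01,-0.01,0.03],[0,0,0]],[-0.35,[0,0,0],[0,0,0]]]'
python3 - <<'E'
from h import *
o=get_obs(); np.save("w3.npy",dict(o),allow_pickle=True); im=snapshot("wrist")[:,:,::-1]; cv2.imwrite("pics/w3.png",im); cv2.imwrite("pics/scene3.png",snapshot("scene")[:,:,::-1])
cv2.imwrite("pics/top3.png",snapshot("top")[:,:,::-1])
print(o["eef_pos"])
E
```

```text
phi 152.7 z 0.1995 drag 2.4 rad 2.7 fx -1.3 fy 3.4 fz 1.8 gap 0.0149 t 16.7
time: 17.03
eef_pos: [0.6156, 0.0373, 0.1994]
eef_rot: [0.694, 0.72, -0.0, 0.0]
contact_force: [-0.2, -0.0, -0.1]
finger_gap: 0.0285
phi 154.2 z 0.1994 drag -0.1 rad 0.1 fx -0.2 fy -0.0 fz -0.1 gap 0.0285 t 17.0
time: 17.45
eef_pos: [0.606, 0.0268, 0.2941]
eef_rot: [0.694, 0.72, 0.003, 0.004]
contact_force: [-1.0, 0.3, 2.0]
finger_gap: 0.0285
[0.606  0.0268 0.2941]
```

View pics/w3.png

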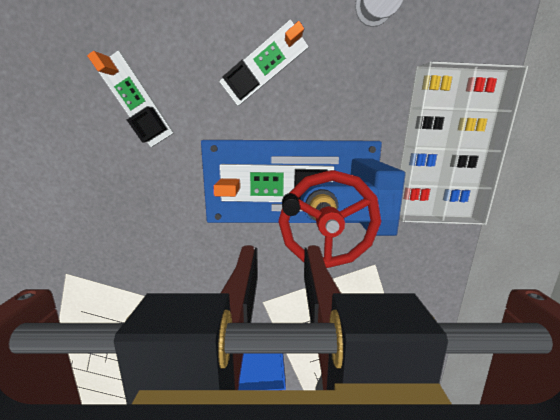

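The wheel is released, with its handle at (291,205). The carrier's orange grip is at about (227,187) and the decoys at (130,95) and (265,60) are untouched. Next I'll locate the grip and the carrier's yaw.

Run:
```python
from h import *
o=np.load("w3.npy",allow_pickle=True).item(); P=pose("wrist",o); im=cv2.imread("pics/w3.png")
h=cv2.cvtColor(im,cv2.COLOR_BGR2HSV)[170:210,200:250]
for lo in (120,200):
    m=cv2.inRange(h,(5,150,lo),(20,255,255)); c=max(cv2.findContours(m,0,2)[0],key=cv2.contourArea); x,y,w,hh=cv2.boundingRect(c); print(x+200,y+170,w,hh,[onz("wrist",(a,b),.072,P) for a,b in((x+199.5,y+169.5),(x+199.5+w,y+169.5+hh))])
big=cv2.resize(im[140:230,195:350],None,fx=5,fy=5,interpolation=cv2.INTER_CUBIC); cv2.imwrite("pics/w3c.png",big)
```

```text
214 179 25 17 [array([0.5211, 0.0326, 0.072 ]), array([0.5539, 0.0105, 0.072 ])]
214 185 21 11 [array([0.5208, 0.0245, 0.072 ]), array([0.5485, 0.0104, 0.072 ])]
```

View pics/w3c.png

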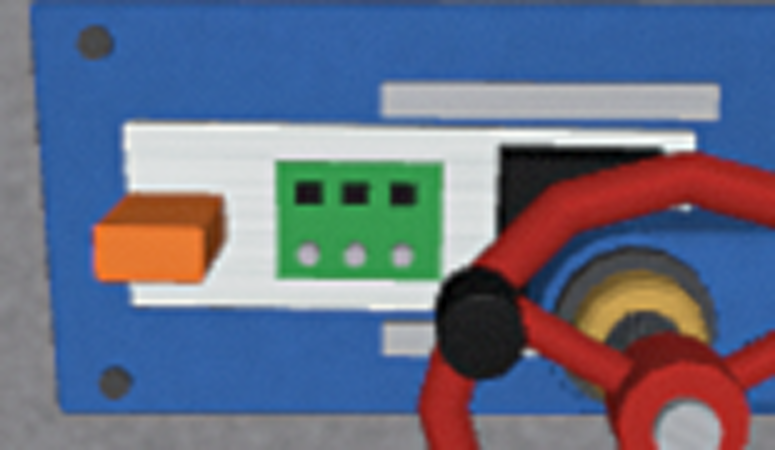

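```bash
python3 - <<'E'
from h import *
o=np.load("w3.npy",allow_pickle=True).item(); print("grip top",onz("wrist",(224.9,190.6),.072,pose("wrist",o)))
E
python3 -m pendant '[[0,[-0.0055,-0.0007,0],[0,0,6.85]],[0,[-0.0055,-0.0007,0],[0,0,6.85]],[0,[-0.0055,-0.0007,0],[0,0,6.85]],[0,[-0.0055,-0.0007,0],[0,0,6.85]],[0,[-0.0055,-0.0007,0],[0,0,6.85]],[0,[-0.0055,-0.0007,0],[0,0,6.85]],[0,[-0.0055,-0.0007,0],[0,0,6.85]]]' >/dev/null
python3 -m pendant '[[0,[-0.0055,-0.0007,-0.02],[0,0,6.85]],[0,[-0.0055,-0.0007,-0.02],[0,0,6.85]],[0,[-0.0055,-0.0007,-0.02],[0,0,6.85]],[0,[-0.0055,-0.0007,-0.02],[0,0,6.85]],[0,[-0.0055,-0.0007,-0.02],[0,0,6.85]],[0,[-0.0055,-0.0007,-0.02],[0,0,6.85]],[0,[0,0,0],[0,0,0]],[0,[0,0,0],[0,0,0]]]'
python3 - <<'E'
from h import *
o=get_obs(); P=pose("wrist",o); im=snapshot("wrist")[:,:,::-1]; cv2.imwrite("pics/w4.png",im); np.save("w4.npy",dict(o),allow_pickle=True)
h=cv2.cvtColor(np.ascontiguousarray(im),cv2.COLOR_BGR2HSV)
print(o["eef_pos"],R.from_quat(o["eef_rot"]).as_matrix()[:,:2],o["joints"])
u,v=proj("wrist",(.535,.0172,.072),P); print("expected px",u,v)
m=cv2.inRange(h,(5,150,120),(20,255,255))
for c in cv2.findContours(m,0,2)[0]:
    if cv2.contourArea(c)>100: x,y,w,hh=cv2.boundingRect(c); print(x,y,w,hh,onz("wrist",(x+w/2-.5,y+hh/2-.5),.072,P))
E
```

```text
grip top [0.5358 0.0167 0.072 ]
time: 18.85
eef_pos: [0.533, 0.0191, 0.1632]
eef_rot: [-0.009, 1.0, 0.0, -0.002]
contact_force: [0.1, -0.3, 0.2]
finger_gap: 0.0441
[0.533  0.0191 0.1632] [[-0.9998 -0.0186]
 [-0.0186  0.9998]
 [ 0.0048  0.0002]] [-0.028  -0.0879  1.5148 -0.      1.7195 -1.6174]
expected px 278.95406476856783 217.3836052794844
261 377 34 12 [0.7268 0.0187 0.072 ]
435 263 33 32 [0.5947 0.1856 0.072 ]
270 190 17 42 [0.5285 0.0162 0.072 ]
499 168 61 121 [0.5413 0.2475 0.072 ]
449 12 32 27 [0.3797 0.1549 0.072 ]
```

View pics/w4.png

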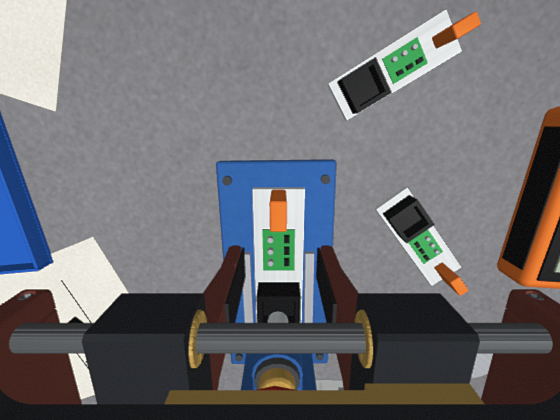

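The view shows the grip top at about (278,217), which matches the expected (279,217), with the nose over the well at (278,315). I'll descend and grip.

```bash
python3 -m pendant '[[0,[0.002,-0.002,-0.03],[0,0,0]],[0,[0,0,-0.03],[0,0,0]],[0,[0,0,-0.03],[0,0,0]],[0,[0,0,-0.02],[0,0,0]],[0,[0,0,-0.012],[0,0,0]],[0,[0,0,-0.007],[0,0,0]],[0,[0,0,0],[0,0,0]]]' 25 && python3 chk.py 5 && python3 -m pendant '[[-0.4,[0,0,0],[0,0,0]],[-0.7,[0,0,0],[0,0,0]],[-1,[0,0,0],[0,0,0]],[-1,[0,0,0],[0,0,0]],[-1,[0,0,0],[0,0,0]]]' 25
```

```text
time: 19.48
eef_pos: [0.5363, 0.017, 0.0363]
eef_rot: [-0.011, 1.0, 0.0, -0.0]
contact_force: [-0.3, 0.7, -0.5]
finger_gap: 0.0438
time: 19.9
eef_pos: [0.5367, 0.0169, 0.0377]
eef_rot: [-0.011, 1.0, -0.0, 0.001]
contact_force: [0.5, -0.6, 5.6]
finger_gap: 0.0161
```

```bash
python3 -m pendant '[[-1,[0,0,0.0012],[0,0,0]],[-1,[0,0,0],[0,0,0]]]'; python3 -m pendant '[[-1,[-0.003,-0.0001,0],[0,0,0]],[-1,[-0.005,-0.0002,0],[0,0,0]]]'
```

```text
time: 20.07
eef_pos: [0.536, 0.017, 0.0378]
eef_rot: [-0.011, 1.0, 0.0, -0.0]
contact_force: [-0.5, -0.2, -0.5]
finger_gap: 0.0156
time: 20.23
eef_pos: [0.5282, 0.0167, 0.0378]
eef_rot: [-0.011, 1.0, 0.0, 0.0]
contact_force: [0.2, 0.3, -1.3]
finger_gap: 0.0156
```

```bash
python3 -m pendant '[[-1,[-0.007,-0.0002,0],[0,0,0]],[-1,[-0.008,-0.0003,0],[0,0,0]]]' && python3 chk.py 6 && python3 -m pendant '[[-1,[-0.008,-0.0003,0],[0,0,0]],[-1,[-0.008,-0.0003,0],[0,0,0]]]' && python3 chk.py 6 &&  python3 -m pendant '[[-1,[-0.008,-0.0003,0],[0,0,0]],[-1,[-0.008,-0.0003,0],[0,0,0]]]' && python3 chk.py 6 && python3 -m pendant '[[-1,[-0.008,-0.0003,0],[0,0,0]],[-1,[-0.006,-0.0002,0],[0,0,0]],[-1,[-0.002,0,0],[0,0,0]],[-1,[0,0,0],[0,0,0]]]'
python3 - <<'E'
from h import *
o=get_obs(); cv2.imwrite("pics/w5.png",snapshot("wrist")[:,:,::-1]); s=snapshot("scene")[:,:,::-1]; cv2.imwrite("pics/s5.png",s)
print(o["joint_efforts"],o["moment"])
cv2.imwrite("pics/s5c.png",cv2.resize(s[180:320,220:380],None,fx=4,fy=4,interpolation=cv2.INTER_CUBIC))
E
```

```text
time: 20.4
eef_pos: [0.5126, 0.0162, 0.0378]
eef_rot: [-0.011, 1.0, -0.0, 0.0]
contact_force: [0.7, 0.0, 0.4]
finger_gap: 0.0161
time: 20.57
eef_pos: [0.4962, 0.0155, 0.0378]
eef_rot: [-0.011, 1.0, -0.0, -0.0]
contact_force: [0.7, -0.0, -1.0]
finger_gap: 0.0158
time: 20.73
eef_pos: [0.4802, 0.015, 0.0378]
eef_rot: [-0.011, 1.0, 0.0, 0.0]
contact_force: [0.1, 0.2, -0.7]
finger_gap: 0.0157
time: 21.07
eef_pos: [0.4645, 0.0145, 0.0379]
eef_rot: [-0.011, 1.0, -0.0, -0.0]
contact_force: [-1.3, 0.3, 0.1]
finger_gap: 0.0159
[ -0.002  -29.9086 -39.955   -0.0027  -0.1738  -0.006 ] [-0.0097  0.031  -0.0287]
```

View pics/s5c.png

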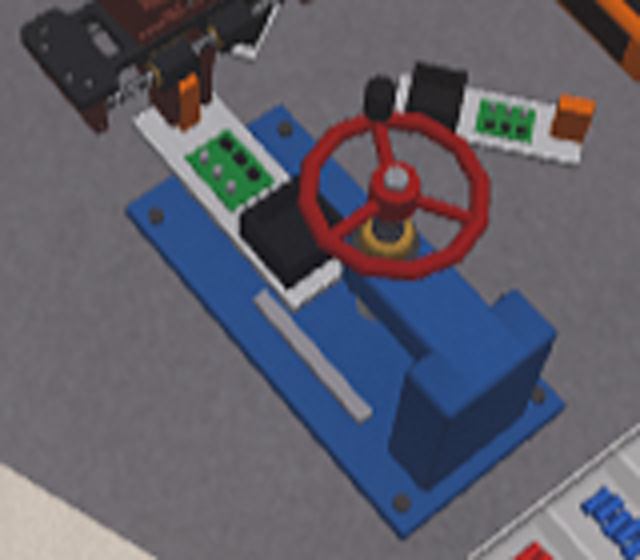

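The draw left the carrier about 71 mm forward, clear of the press nose at crop (370,310). The wheel is undisturbed. Next I'll grip harder, lift slowly and check for sag.

```bash
python3 -m pendant '[[-1,[0,0,0],[0,0,0]],[-1,[0,0,0],[0,0,0]],[-1,[-0.002,0,0.003],[0,0,0]],[-1,[-0.004,0,0.006],[0,0,0]],[-1,[-0.006,0,0.01],[0,0,0]],[-1,[-0.006,0,0.01],[0,0,0]],[-1,[-0.006,0,0.01],[0,0,0]],[-1,[0,0,0.006],[0,0,0]]]' 50; python3 -m pendant '[[-1,[0,0,0.006],[0,0,0]],[-1,[0,0,0.004],[0,0,0]],[-1,[0,0,0],[0,0,0]],[-1,[0,0,0],[0,0,0]]]'
python3 - <<'E'
from h import *
print(get_obs()["moment"]); s=snapshot("scene")[:,:,::-1]; cv2.imwrite("pics/s6c.png",cv2.resize(s[140:300,200:380],None,fx=4,fy=4,interpolation=cv2.INTER_CUBIC)[:600])
E
```

```text
time: 21.83
eef_pos: [0.4409, 0.0145, 0.0852]
eef_rot: [-0.011, 1.0, -0.0, 0.001]
contact_force: [0.2, -0.3, -1.7]
finger_gap: 0.016
time: 22.17
eef_pos: [0.4413, 0.0144, 0.0929]
eef_rot: [-0.011, 1.0, -0.0, 0.0]
contact_force: [-0.7, -0.1, -2.2]
finger_gap: 0.016
[ 0.0158  0.044  -0.0079]
```

View pics/s6c.png

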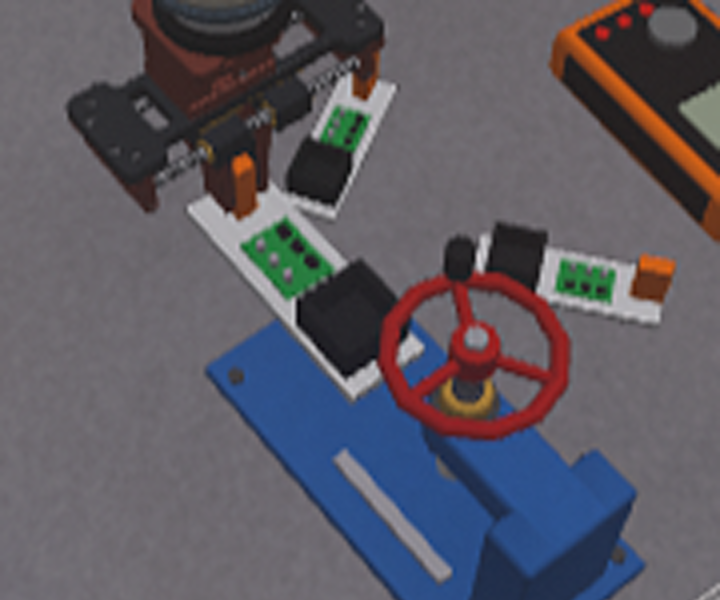

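The carrier is lifted (about 2 N) and looks level. Now I'll carry it over to the tray.

```bash
python3 -m pendant '[[-1,[0,-0.006,0],[0,0,0]],[-1,[0,-0.013,0],[0,0,0.4]],[-1,[0,-0.02,0],[0,0,0.4]],[-1,[-0.001,-0.025,0],[0,0,0.4]],[-1,[-0.001,-0.026,0],[0,0,0.4]],[-1,[-0.001,-0.026,0],[0,0,0.4]],[-1,[-0.001,-0.026,0],[0,0,0.4]],[-1,[-0.001,-0.026,0],[0,0,0.4]]]' >/dev/null
python3 -m pendant '[[-1,[0,-0.026,0],[0,0,0.4]],[-1,[0,-0.026,0],[0,0,0.4]],[-1,[0,-0.026,0],[0,0,0.4]],[-1,[0,-0.026,0],[0,0,0.4]],[-1,[0,-0.026,0],[0,0,0.4]],[-1,[0,-0.026,0],[0,0,0.4]],[-1,[0,-0.02,0],[0,0,0.4]],[-1,[0,-0.01,0],[0,0,0.3]]]' >/dev/null
python3 -m pendant '[[-1,[0,0,0],[0,0,0]],[-1,[0,0,0],[0,0,0]]]'
python3 - <<'E'
from h import *
o=get_obs(); print(o["joints"],R.from_quat(o["eef_rot"]).as_matrix()[:,1],o["moment"])
t=snapshot("top")[:,:,::-1]; s=snapshot("scene")[:,:,::-1]; cv2.imwrite("pics/t7.png",t); cv2.imwrite("pics/s7.png",s)
# predicted carrier corners at z=bottom ~.067 in top view, and tray corners for comparison
g=o["eef_pos"]; y=np.arctan2(*R.from_quat(o["eef_rot"]).as_matrix()[:2,1][::-1])-np.pi/2; print("yaw",np.degrees(y)); c=g[:2]+.07*np.array([np.cos(y),np.sin(y)]); print("carrier centre",c)
# white carrier plate colour mask in scene & top
for n,im in(("top",t),):
    h=cv2.cvtColor(np.ascontiguousarray(im),cv2.COLOR_BGR2HSV); m=cv2.inRange(h,(0,0,215),(180,40,255))
    for k in cv2.findContours(m,0,2)[0]:
        if 150<cv2.contourArea(k)<1500: print(n,cv2.contourArea(k),cv2.minAreaRect(k))
E
```

```text
time: 23.72
eef_pos: [0.4359, -0.3392, 0.0922]
eef_rot: [-0.062, 0.998, 0.001, -0.0]
contact_force: [-0.2, 0.2, -2.0]
finger_gap: 0.0158
[-0.7232 -0.0218  1.577   0.0005  1.588  -2.4183] [-0.124   0.9923  0.0015] [0.0258 0.1255 0.0871]
yaw 7.122381755595714
carrier centre [ 0.5053 -0.3306]
top 152.5 ((424.97064208984375, 308.61767578125), (11.884244918823242, 39.04823303222656), 14.03624439239502)
top 1065.5 ((409.9179992675781, 270.6498718261719), (40.32689666748047, 49.538047790527344), 38.1572265625)
top 1144.0 ((356.8282775878906, 273.28070068359375), (33.46230697631836, 67.18457794189453), 15.068489074707031)
top 274.0 ((106.36897277832031, 165.42758178710938), (50.242515563964844, 14.948187828063965), 85.2363510131836)
```

```bash
cat > z.py <<'E'
import sys
from station import get_obs
o=get_obs(); f=o["contact_force"]; print("z %.4f"%o["eef_pos"][2],f.round(1),o["moment"].round(2)); sys.exit(int(f[2]>float(sys.argv[1])))
E
python3 -m pendant '[[-1,[0,0,-0.005],[0,0,0]],[-1,[0,0,-0.01],[0,0,0]],[-1,[0,0,-0.01],[0,0,0]],[-1,[0,0,-0.01],[0,0,0]],[-1,[0,0,-0.008],[0,0,0]],[-1,[0,0,-0.004],[0,0,0]],[-1,[0,0,0],[0,0,0]]]' >/dev/null; python3 z.py 2 && python3 -m pendant '[[-1,[0,0,-0.002],[0,0,0]],[-1,[0,0,-0.002],[0,0,0]]]' >/dev/null; python3 z.py 1 && python3 -m pendant '[[-1,[0,0,-0.002],[0,0,0]],[-1,[0,0,-0.001],[0,0,0]]]' >/dev/null; python3 z.py 1 && python3 -m pendant '[[-1,[0,0,-0.001],[0,0,0]],[-1,[0,0,-0.001],[0,0,0]]]' >/dev/null; python3 z.py 1 && python3 -m pendant '[[-1,[0,0,-0.001],[0,0,0]],[-1,[0,0,-0.001],[0,0,0]]]' >/dev/null; python3 z.py 1 && python3 -m pendant '[[-1,[0,0,-0.001],[0,0,0]],[-1,[0,0,-0.001],[0,0,0]]]' >/dev/null; python3 z.py 1 && python3 -m pendant '[[-1,[0,0,-0.001],[0,0,0]],[-1,[0,0,-0.001],[0,0,0]]]' >/dev/null; python3 z.py 1
```

```text
z 0.0438 [-0.3  0.  -2.6] [0.02 0.1  0.06]
z 0.0423 [-0.   0.4 -2.8] [-0.03  0.15  0.01]
z 0.0389 [-0.4 -0.4 -2.6] [0.08 0.15 0.04]
z 0.0370 [-0.1  1.1 -2.6] [0.01 0.15 0.03]
z 0.0349 [-0.2 -0.1 -2.5] [-0.02  0.14 -0.02]
z 0.0328 [-0.   1.  -2.7] [ 0.03  0.09 -0.02]
z 0.0307 [-0.4 -0.1 -1.4] [ 0.04  0.15 -0.01]
```

```bash
python3 -m pendant '[[-1,[0,0,-0.0005],[0,0,0]],[-1,[0,0,0],[0,0,0]]]' >/dev/null; python3 z.py 1 && python3 -m pendant '[[-1,[0,0,-0.0005],[0,0,0]],[-1,[0,0,0],[0,0,0]]]' >/dev/null; python3 z.py 1 && python3 -m pendant '[[-1,[0,0,-0.0005],[0,0,0]],[-1,[0,0,0],[0,0,0]]]' >/dev/null; python3 z.py 1
```

```text
z 0.0301 [-0.7  0.4 -2.2] [-0.01  0.16 -0.04]
z 0.0300 [ 1.5 -0.  -1.8] [ 0.05  0.07 -0.  ]
z 0.0298 [-1.1  0.5 -0.1] [0.07 0.02 0.03]
```

```bash
python3 -m pendant '[[-1,[0,0,-0.0003],[0,0,0]],[-0.6,[0,0,0],[0,0,0]],[-0.5,[0,0,0],[0,0,0]],[-0.3,[0,0,0],[0,0,0]],[-0.1,[0,0,0],[0,0,0]],[-0.1,[0,0,0],[0,0,0]]]' 8 && python3 -m pendant '[[-0.1,[0,0,0.005],[0,0,0]],[-0.1,[0,0,0.02],[0,0,0]],[-0.1,[0,0,0.035],[0,0,0]],[-0.1,[0,0,0.035],[0,0,0]],[-0.1,[0,0,0.035],[0,0,0]],[-0.1,[-0.02,-0.03,0.035],[0,0,0]],[-0.1,[-0.02,-0.03,0.035],[0,0,0]],[-0.1,[-0.02,0,0.02],[0,0,0]]]' && python3 -m pendant '[[-0.1,[0,0,0],[0,0,0]],[-0.1,[0,0,0],[0,0,0]]]'
python3 - <<'E'
from h import *
t=snapshot("top")[:,:,::-1]; s=snapshot("scene")[:,:,::-1]; cv2.imwrite("pics/t8.png",t); cv2.imwrite("pics/s8.png",s)
a=cv2.resize(s[180:360,90:370],(780,500),interpolation=cv2.INTER_CUBIC); cv2.imwrite("pics/f8.png",a)
h=cv2.cvtColor(np.ascontiguousarray(s),cv2.COLOR_BGR2HSV)
m=cv2.inRange(h,(0,150,60),(6,255,255))|cv2.inRange(h,(174,150,60),(180,255,255))
print([cv2.fitEllipse(cv2.convexHull(c))[0] for c in cv2.findContours(m,0,2)[0] if cv2.contourArea(c)>300], proj("scene",(.6553,.0196,.1656+.020)))
E
```

```text
time: 26.4
eef_pos: [0.4362, -0.3395, 0.029]
eef_rot: [-0.063, 0.998, -0.0, 0.0]
contact_force: [-0.0, -0.9, -0.5]
finger_gap: 0.0378
time: 27.07
eef_pos: [0.3825, -0.3921, 0.2398]
eef_rot: [-0.062, 0.998, -0.002, 0.001]
contact_force: [0.7, -0.5, -0.1]
finger_gap: 0.0397
time: 27.23
eef_pos: [0.383, -0.39, 0.2389]
eef_rot: [-0.062, 0.998, -0.001, 0.001]
contact_force: [-0.5, 0.7, -1.1]
finger_gap: 0.0394
[(318.1861877441406, 228.27069091796875)] [317.6731 228.3828]
```

View pics/f8.png

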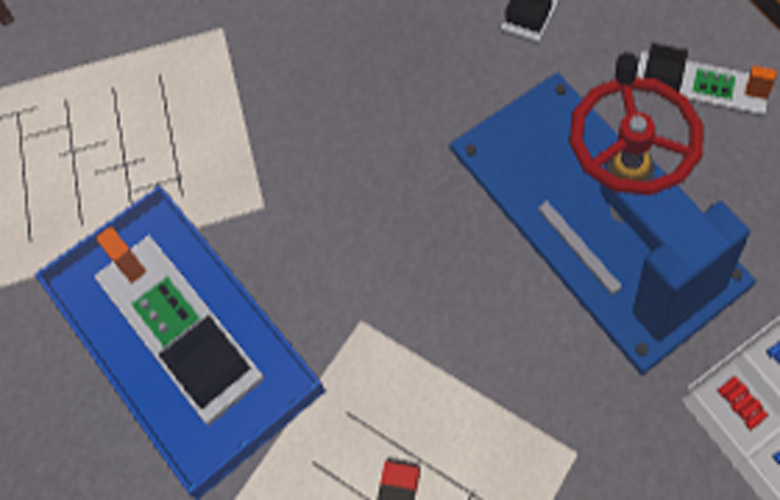

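The carrier lies flat in the tray with clearance all round. The wheel centre is at (318.2,228.3), against a predicted (317.7,228.4) for a 20 mm rise. The arm is clear of everything, so I'm handing in.

```bash
python3 -c "
from station import *
job_done(); print(get_obs()['time'])"
```

```text
the job is handed in; nothing more can be done
the job is handed in; nothing more can be done
```

The job is done and handed in at about 27 s of the 72 s allowed.

**Handwheel:** I pinched the handle and wound the wheel up about 1.67 turns (roughly 20 mm). The last stretch went in 2° steps with the force checked after each.
- **Feeling the stop:** the drag jumped from about 3 N to 7.5 N. I pressed on to about 9 N to be sure, and the wheel then hardly turned.
- **Release:** I eased the load to about 2 N and let go, without turning it back.
- **Force limit:** the highest total reading was just under 11 N, against the 15 N limit. It came partway up the first turn, when my circle was slightly off centre, and I corrected it. Forces were only read at the end of each move, so a brief higher peak in between would not show.

**Carrier:** I drew it about 71 mm straight out with under about 1.5 N of force on the hand, then lifted it and set it down in the tray. The hand rose no more than about 0.1 mm while drawing, so the carrier stayed below the nose.

**Last checks:** the final picture shows the carrier lying flat inside the tray and clear of its walls. The wheel sits where a 20 mm rise predicts, within a pixel, but I did not feel the stop again after letting go. The arm was up and touching nothing. The closest loose carrier and the battery look undisturbed in that picture. The tester, spool, contactor, screwdriver and second loose carrier were outside that last crop, so I did not recheck them; the arm never worked near them.

**Mishaps:** two move sequences misfired early on without harm: one call with too many rows was refused, and one check script stopped a sequence early by mistake.

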